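Clamp the gel cassette to the first click

TASK

Lift the gel cassette out of the narrow bin it leans in and stand it upright on the floor of the clamping stand's slot, between the jaw and the fence. Then turn the stand's lever clockwise until its torque-limiting clutch clicks once, stop there before a second click, and let go, leaving the cassette clamped. Do not drop the cassette, and leave the tube rack, bottle, vial and tip box where they are.

Things in the scene. Friction and masses are not known exactly. Their poses are not given: they have to be found in the camera images.
- cassette_mid (a point): Centre of the gel cassette, a flat glass panel with white edge strips, 110 wide (y) x 120 high (z, to its upper edge) x 10 mm thick (x), about 220 g. At the start it leans about 32 degrees in the bin, upper edge towards the bin's -x side, sticking out some 46 mm beyond that wall's rim, where it can be pinched across the thickness.
- bin: Open narrow white bin fixed to the bench, 56 (x) x 130 (y) x 66 mm high outside, walls and floor 4 mm. Origin: centre of its underside; its front faces its own -x.
- stand: Clamping stand fixed to the bench. Base plate 160 (x) x 130 (y) x 10 mm; origin: centre of its underside, z up. A white housing 65 mm high stands at x -50 to 0, y +-33 mm. Behind it the cassette's slot runs along y between the moving jaw and the fence; its floor is the base plate's top, with side guides (32 mm above the bench) 118 mm apart at its ends.
- seat (a point): Point on the slot floor (10 mm above the bench) at the foot of the fence's face, half-way along the slot. x points into the fence, y along the slot, z up. Fence: aluminium wall 110 long, 60 high, 14 mm thick, set up to 3 mm forward or back. The slot, 17 to 27 mm wide at the start, is on the -x side. A clamped cassette has its centre 5 mm from here in -x and 60 mm up.
- jaw: Moving jaw, an aluminium plate 86 mm long (y), 46 mm high above the slot floor, 8 mm thick. Origin on the slot floor at the foot of its clamping face, which looks to +x (the fence). It moves 14 mm towards the fence per rad of the spindle.
- pivot (a point): Point on the vertical axis of the spindle, 108 mm above the bench, at the height of the handle's grip point.
- handle (a point): Grip point (108 mm above the bench) of the lever's handle: a vertical black round post, 16 mm in diameter, from 84 to 130 mm above the bench, 80 mm from the pivot axis. At the start the lever points to the stand's -y, or up to 0.3 rad further clockwise; clockwise seen from above, past the stand's -x side, closes the jaw. Firmly gripped, 4 to 7 N turns it, 9 to 12 N clicks it. It stays where left.
- screw (a joint): Angle of the spindle under the lever, rad, growing clockwise as the jaw closes; 0.0 to 0.3 at the start. It stops when the cassette is clamped (about 0.8 to 1.25), after which only the clutch gives. Self-locking.
- clutch (a joint): Slip of the lever against the spindle, rad, clockwise positive; under 0.1 while driving. At the set torque it yields: resistance peaks at about 0.08, then drops by a third as it clicks on passing 0.16 (least at about 0.3), while a brass pin rises from the hub, 25 mm per rad. The lever stays where left. From 0.47 resistance rises again, and it clicks a second time at 0.62: too tight.
- rack: Bystander: orange tube rack with five capped tubes, 90 (x) x 150 (y) mm, 118 mm high. Origin: centre of its underside.
- bottle: Bystander: glass bottle with a blue cap, 64 mm in diameter, 150 mm high. Origin: centre of its underside.
- tipbox: Bystander: pipette tip box with a blue lid, 87 (x) x 122 (y) x 59 mm high. Origin: centre of its underside.
- vial: Bystander: small amber vial with a white cap, 36 mm in diameter, 75 mm high. Origin: centre of its underside.
Mind the look-alikes: they are no part of the job. What is shaped like the stand but green is not meant.

How it is judged:
By the outcome, as a careful person would: the job done as asked, in the order asked, and still so for the second after the job is handed in, with the robot touching nothing.
It also fails if it takes over 67 s, if anything falls off the work surface, if the arm or the gripper's body presses on something with over 40 N, if the wrist force passes 120 N, or if a joint passes its speed limit or range.

ROBOT

A 7-joint arm with a two-finger parallel gripper is mounted at the origin on the work surface. World frame = base frame: x ahead of the robot, y to its left, z up, the work surface at z = 0. Lengths are in m, angles in rad, forces in N, time in s.
With the tool pointing down it reaches from about 0.4 to 0.85 m from the base axis. Payload 10.4 kg.
Tool frame: the origin (TCP) lies on the centre line of the jaws, within the pads' length; the fingertips stand 22 mm ahead of it and the grasp point (between the pads) lies 3 mm ahead of it; x points along the fingers, y is the direction in which the jaws open and shut, and the axes are right-handed (so a half turn about x gives the same grasp; the last joint's range is limited). The gripper opens to 87 mm and grips with 3 to 60 N. Pads are 19 mm wide; open, the fingers measure 117 mm over their backs; the gripper's body (75 mm by 190 mm) begins 51 mm behind the grasp point.
Start: joints at [1.272, 0.332, -0.065, 1.46, 0.022, 1.35, -0.088], TCP at [0.17, -0.601, 0.245] pointing down, gripper open.
Joint ranges: [-2.6, 2.6], [-0.5, 2.12], [-1.47, 1.34], [0.16, 2.42], [-1.27, 4.41], [0.06, 2.06], [-2.6, 2.6]. Speed limits (rad/s): [2.22, 2.22, 2.79, 2.79, 3.14, 3.14, 3.14].

INTERFACE

Orientations are given as a unit quaternion [x, y, z, w].
In Python, from bench import * gives the robot as it stands.
- The arm moves only by the tool arm_command, never from a script. Its argument "targets" is one flat list of numbers, 7 for each row, row after row: the turn, a rotation vector about the tool's x, y, z in units of 45 degrees (1.0 is 45 degrees), then the shift along the tool's x, y, z in units of 25 mm (1.0 is 25 mm), then the opening, from 0 (shut) to 1 (fully open). In form: [wx, wy, wz, tx, ty, tz, fingers, wx, wy, wz, tx, ty, tz, fingers, ...]. A call has 1 to 12 rows; each row shifts and turns the pose as measured when the row begins, along the tool's axes as they then stand; what a row does not reach is not made up. A row lasts 1/12 s, in which the tool goes at most 41.7 mm and 7.16 degrees, less where a joint would pass 70% of its speed; a pose out of reach is approached as far as the arm can. A call with a number of a shift or a turn outside -1 to 1 is refused whole. A call with a gripper value outside its range is refused whole. The fingers move at their own pace and stop on an object; "newtons" is the grip in N (left out, the last holds). Time passes only in rows, so rows that do not move let the fingers close. It gives the time, the measured TCP pose, the force and the opening at its end, in the units of the state.
- read_state(): the state, without advancing time (a new reading comes with each control period).
- camera(name): name is "side" or "top" or "wrist"; returns the picture (480x640x3 uint8, red, green, blue); there is no depth.
- calibration(name): a dict with "camera_matrix" (3x3 intrinsics, pixels), "R" (3x3) and "t" (3): a world point X has camera coordinates R X + t; the wrist camera has in their place "tool_from_camera" (4x4, takes a point from camera to tool coordinates, whose origin is the TCP and whose axes are the tool frame's). Camera axes: x right, y down, z forward; pixel columns grow to the right and rows downward; lengths in m; the calibration is good to about 2 mm. The wrist camera is an equidistant fisheye: a pixel r from the principal point sees the ray r / f radians off the axis. A picture is of the moment at which its call begins: read the wrist's pose just before it. calibration takes no time and is no camera call.
- close_job(): hands the job in, once; it reports no verdict.
The state is a dict: "time": time; "joint_positions": joint angles; "joint_vel": joint speeds; "joint_torque": joint torques, N m; "ee_pos": TCP position; "eef_rot": TCP orientation; "ft_force": force on the tool from outside, world axes, zero at the start; "torque": the same for the moment, N m; "width": finger opening in m.
Only numpy, scipy, OpenCV 4.12 (cv2) and the standard library are available. Lean on these libraries where they do the work, as an engineer would, in place of code of your own. Each camera call takes 0.05 s, during which the arm holds its last target.

## Working session

There is one attempt and no reset: what is moved stays moved. The work goes in short steps, Python scripts to look and compute and a tool call to move; the robot and the scene stay as the last step left them, time stands still between calls to the robot, and variables do not carry over. Pictures are saved under pics/ and viewed, and the job is handed in when it is done.

Besides the shell and the picture viewer there is one more tool, called by a JSON object that holds its "fn" and its "kwargs". arm_command: Moves the arm, as the interface text tells. Shifts and turns lie within -1 to 1; 1 stands for 25 mm of shift or 45 degrees of turn. Its arguments: {"type":"object","properties":{"targets":{"type":"array","items":{"type":"number","minimum":-1,"maximum":1}},"newtons":{"type":"number"}},"required":["targets"]}

```bash
ls; mkdir -p pics; python3 - <<'E'
from bench import *
import cv2,numpy as np
s=read_state()
for k in s: print(k,s[k])
for n in ["side","top","wrist"]:
    im=camera(n); cv2.imwrite(f"pics/{n}0.png",cv2.cvtColor(im,cv2.COLOR_RGB2BGR))
    print(n,calibration(n))
E
```

```text
pics
time 0.0
joint_positions [ 1.27241005  0.33285103 -0.06468218  1.46096825  0.02160381  1.34992117
 -0.08847065]
joint_vel [-1.67906785e-03 -1.81022461e-03  1.24879021e-03 -4.33204197e-05
  4.94561849e-04 -9.36102400e-04 -2.75894374e-03]
joint_torque [-5.45932119e-05 -6.23250532e+01  2.44673219e-02 -3.89888871e+01
 -6.14184444e-02  3.97337589e-02  1.22168326e-04]
ee_pos [ 0.17007052 -0.60102604  0.24375404]
eef_rot [-0.70029461 -0.09771262  0.70049119 -0.09670469]
ft_force [-0.43751162  0.08760893  0.17633511]
torque [0.05548631 0.04904641 0.04649803]
width 0.08703879218341071
side {'camera_matrix': array([[535.32301761,   0.        , 321.84962323],
       [  0.        , 535.32301761, 243.84648848],
       [  0.        ,   0.        ,   1.        ]]), 'R': array([[ 9.88814578e-01, -1.49148275e-01, -7.22216343e-04],
       [-8.57871776e-02, -5.64772434e-01, -8.20775644e-01],
       [ 1.22009384e-01,  8.11656880e-01, -5.71250225e-01]]), 't': array([-0.60690277,  0.11881921,  0.91649178])}
top {'camera_matrix': array([[452.53928772,   0.        , 314.84887412],
       [  0.        , 452.53928772, 245.26355663],
       [  0.        ,   0.        ,   1.        ]]), 'R': array([[-0.01583124, -0.9998071 , -0.01162504],
       [-0.99390043,  0.01700464, -0.10896227],
       [ 0.10913893,  0.00982912, -0.99397791]]), 't': array([-0.02517006,  0.61475344,  0.85898857])}
wrist {'camera_matrix': array([[371.64829954,   0.        , 317.53479107],
       [  0.        , 371.64829954, 245.06100574],
       [  0.        ,   0.        ,   1.        ]]), 'tool_from_camera': array([[-8.41453401e-04, -3.04638382e-01,  9.52467715e-01,
        -1.39793348e-01],
       [ 9.99999641e-01, -3.48499866e-04,  7.71980669e-04,
        -6.13707303e-04],
       [ 9.67599288e-05,  9.52468023e-01,  3.04638566e-01,
        -8.40505005e-02],
       [ 0.00000000e+00,  0.00000000e+00,  0.00000000e+00,
         1.00000000e+00]])}
```

View pics/side0.png

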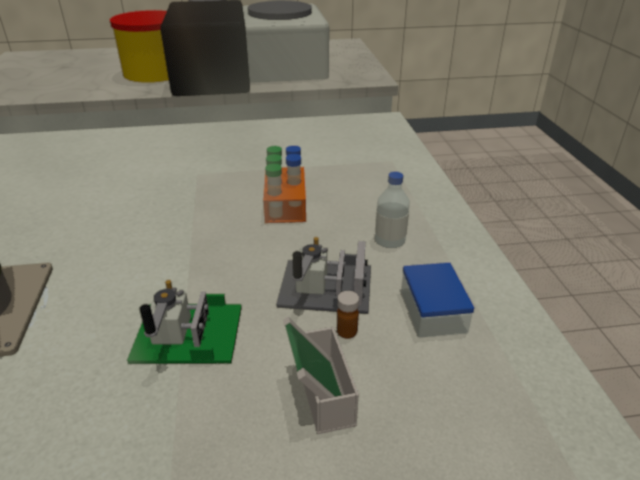

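View pics/top0.png

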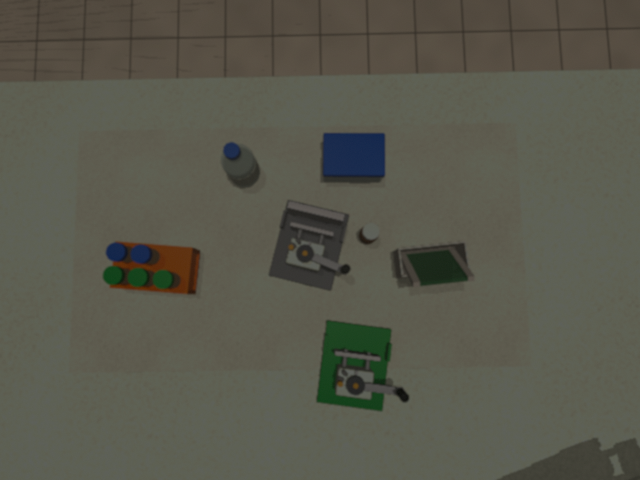

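View pics/wrist0.png

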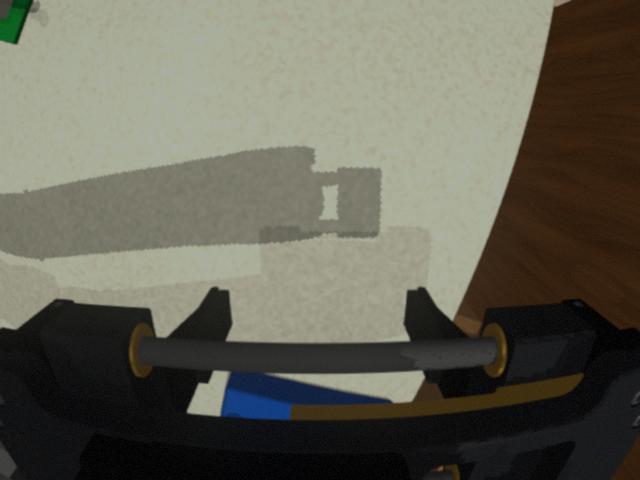

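Two clamping stands are in view. The grey-based one is at top (310,245) / side (325,275), and the green one is at top (355,365) / side (187,330). The grey one fits, because green is ruled out. I'll confirm that in enlarged crops.

```bash
python3 - <<'E'
import cv2,numpy as np
t=cv2.imread("pics/top0.png"); s=cv2.imread("pics/side0.png")
def crop(im,x0,y0,x1,y1,k,n):
    c=cv2.resize(im[y0:y1,x0:x1],None,fx=k,fy=k,interpolation=cv2.INTER_CUBIC)
    c=np.clip(c.astype(float)*1.5,0,255).astype(np.uint8)
    for x in range((x0+9)//10*10,x1,10):
        cv2.putText(c,str(x),(int((x-x0)*k),10),0,.35,(0,0,255),1); cv2.line(c,(int((x-x0)*k),12),(int((x-x0)*k),18),(0,0,255),1)
    for y in range((y0+9)//10*10,y1,10):
        cv2.putText(c,str(y),(0,int((y-y0)*k)+4),0,.35,(0,0,255),1); cv2.line(c,(24,int((y-y0)*k)),(30,int((y-y0)*k)),(0,0,255),1)
    cv2.imwrite("pics/"+n,c)
crop(t,260,195,360,295,6,"c_top_stand.png")
crop(t,385,235,485,295,8,"c_top_bin.png")
crop(s,270,225,380,315,7,"c_side_stand.png")
crop(s,280,310,365,435,4.8,"c_side_bin.png")
E
```

```text
(no output)
```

View pics/c_top_stand.png

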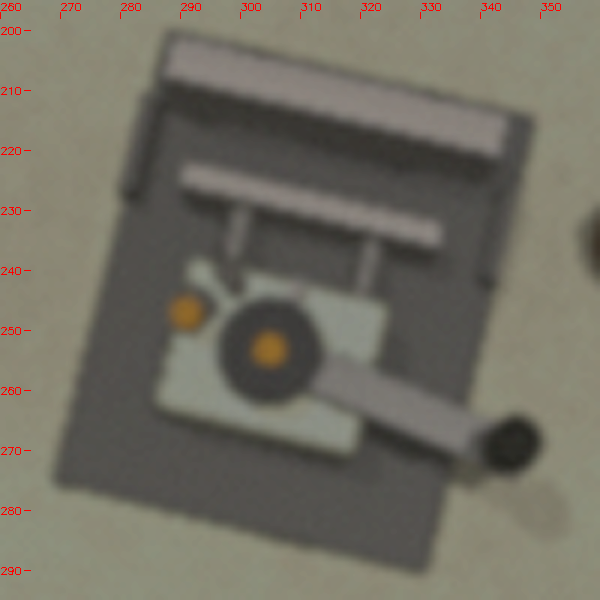

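View pics/c_top_bin.png

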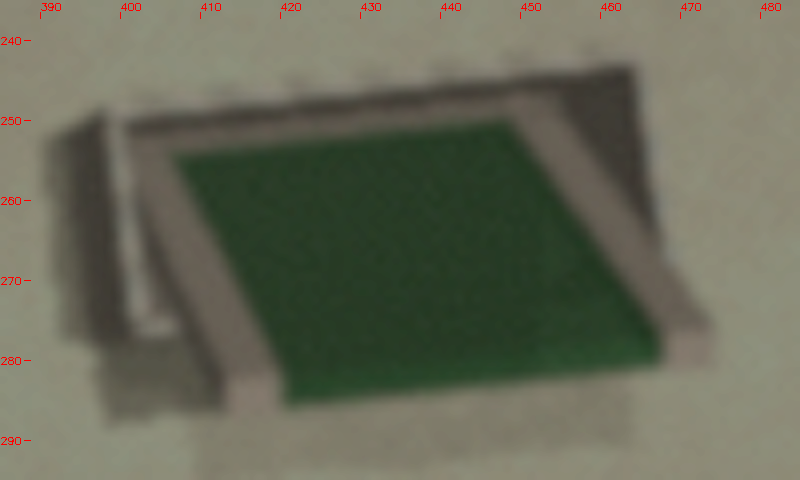

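View pics/c_side_stand.png

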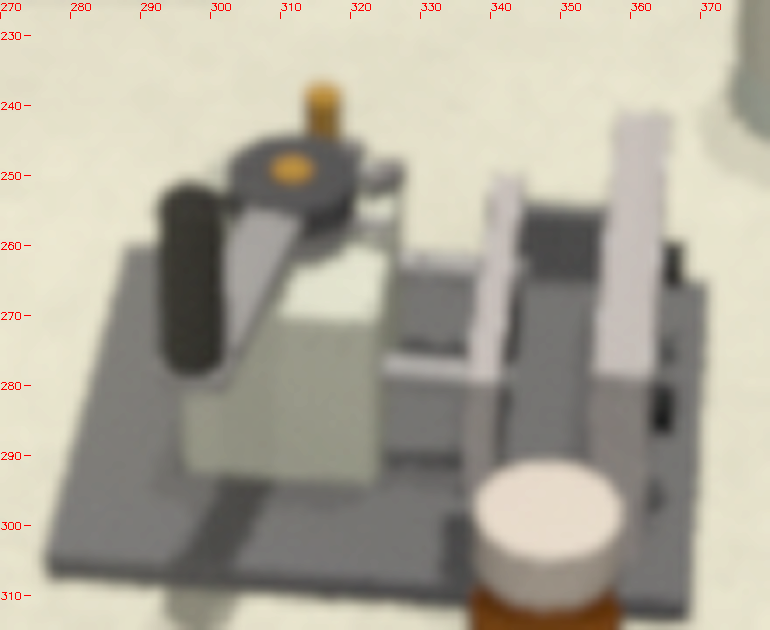

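View pics/c_side_bin.png

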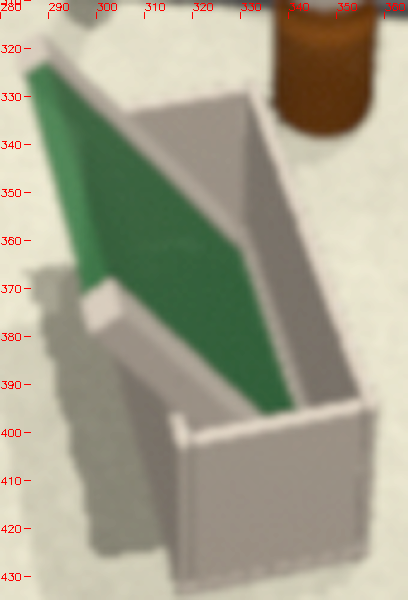

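The crops confirm it: the grey-based stand has its jaw, fence, brass pins and black handle at top (345,269). The cassette leans in the bin with its upper edge at top (413,284)–(474,278). Next I fit the poses.

```bash
cat > h.py <<'E'
import numpy as np
from scipy.optimize import least_squares
from scipy.spatial.transform import Rotation as R
from bench import *
def proj(n,X):
    c=calibration(n); X=np.atleast_2d(X); p=X@c["R"].T+c["t"]; K=c["camera_matrix"]
    return (p/p[:,2:])@K.T[:,:2]
def place(p,L):
    L=np.atleast_2d(L); c,s=np.cos(p[2]),np.sin(p[2])
    return np.c_[p[0]+c*L[:,0]-s*L[:,1],p[1]+s*L[:,0]+c*L[:,1],L[:,2]]
def tri(pts):
    f=lambda X:np.concatenate([proj(n,X)[0]-u for n,u in pts])
    r=least_squares(f,[.55,0,.08]); return r.x,r.fun
E
python3 - <<'E'
from h import *
st=[("top",(-80,65,10),(269.2,275.3)),("top",(-80,-65,10),(331.2,290.3)),("top",(80,-65,10),(348.8,214.7)),("top",(80,65,10),(287.5,200.5)),
("side",(-80,-65,10),(276.4,305.7)),("side",(80,-65,10),(368.6,311.9)),("side",(80,65,10),(371,265.7)),("side",(-80,65,10),(288.3,260))]
def fit(st,p0):
    f=lambda p:np.concatenate([proj(n,place(p,np.array(L)/1e3))[0]-u for n,L,u in st])
    r=least_squares(f,p0); print(r.x,np.degrees(r.x[2]));print(r.fun.reshape(-1,2).round(1).tolist()); return r.x
S=fit(st,[.6,0,0])
bn=[("top",(28,65,66),(398.1,248.5)),("top",(28,-65,66),(464.6,243.1)),("top",(-28,65,66),(401.9,276.9)),
("side",(-28,-65,66),(316.5,401.3)),("side",(28,-65,66),(358.1,394)),("side",(28,65,66),(332.1,329.4)),("side",(-28,-65,0),(316.5,433.3)),("side",(28,-65,0),(356.7,426))]
B=fit(bn,[.6,-.25,0])
# local coordinates in stand at known height
def at(n,u,z,P):
    f=lambda q:proj(n,[q[0],q[1],z])[0]-u
    q=least_squares(f,[.6,0]).x; d=q-P[:2]; c,s=np.cos(P[2]),np.sin(P[2])
    return q.round(4),(1e3*np.array([c*d[0]+s*d[1],-s*d[0]+c*d[1]])).round(1)
for nm,n,u,z in [("fenceL","top",(287.2,207.5),.07),("fenceR","top",(343.3,221.2),.07),("fbL","top",(288.7,201.7),.07),("fbR","top",(344.5,214.2),.07),
 ("jawL","top",(291.7,222),.056),("jawR","top",(333.8,232),.056),("jaw bL","top",(290,225.8),.056),("handle","top",(345,269.2),.130),("handleS","side",(297.1,252.1),.13),
 ("sfenceR","side",(353,278),.07),("sjawR","side",(340.5,279),.056)]: print(nm,at(n,u,z,S))
X,r=tri([("top",(304.8,253.2)),("side",(311.7,249.1))]);print("hubpin",X,r,at("top",(304.8,253.2),X[2],S))
X,r=tri([("top",(345,269.2)),("side",(297.1,252.1))]);print("handle",X,r)
# cassette: bin frame, edge top-corner
def cas(q):
    e,h,lean,dy,dyaw=q  # midpoint of upper edge (upper-face corner)
    c,s=np.cos(lean),np.sin(lean)
    out=[]
    n=np.array([c,0,s]) # normal of upper face (+x,up)
    for y in(55,-55):
        out.append([e,y+dy,h]); out.append([e-10*c,y+dy,h-10*s])
    o=np.array(out)/1e3; cy,sy=np.cos(dyaw),np.sin(dyaw)
    return place(B,o)
obs=[("top",0,(413.1,282.1)),("top",1,(413.5,286.6)),("top",2,(474,275.3)),("top",3,(474,280.9)),("side",2,(302.9,368.3)),("side",3,(297.7,375.6)),("side",0,(288.3,318.3))]
f=lambda q:np.concatenate([(proj(n,cas(q)[i])[0]-u) for n,i,u in obs]+[[ (q[2]-np.radians(32))*50]])
r=least_squares(f,[-50,105,.56,0,0]);print(r.x,np.degrees(r.x[2]));print(r.fun.round(1));print(cas(r.x).round(4))
E
```

```text
[ 0.6175887  -0.02492104 -0.25245338] -14.464513044201224
[[-0.1, 0.6], [0.8, 0.8], [1.3, -0.3], [0.7, -0.6], [-0.4, -1.3], [0.8, -1.1], [0.4, -1.0], [-0.6, -0.4]]
[ 0.57924599 -0.25989126  0.08587295] 4.920157395265529
[[-0.2, 0.1], [1.5, -1.5], [-0.4, 1.2], [-0.5, 0.9], [0.1, -0.0], [0.9, -3.6], [-0.2, 1.0], [-0.4, -0.0]]
fenceL (array([0.6837, 0.016 ]), array([53.8, 56.1]))
fenceR (array([ 0.6553, -0.0904]), array([ 52.9, -54. ]))
fbL (array([0.6949, 0.013 ]), array([65.4, 56. ]))
fbR (array([ 0.6688, -0.093 ]), array([ 66.6, -53.2]))
jawL (array([0.6578, 0.0085]), array([30.6, 42.4]))
jawR (array([ 0.6369, -0.0724]), array([ 30.5, -41.2]))
jaw bL (array([0.6504, 0.0119]), array([22.6, 43.9]))
handle (array([ 0.5607, -0.0882]), array([-39.3, -75.5]))
handleS (array([ 0.5615, -0.0868]), array([-38.9, -73.9]))
sfenceR (array([ 0.6522, -0.0901]), array([ 49.8, -54.5]))
sjawR (array([ 0.6347, -0.0724]), array([ 28.4, -41.7]))
hubpin [ 0.59385879 -0.01685155  0.08325175] [-0.01010626  0.22171405  0.2054089  -0.02555979] (array([ 0.5943, -0.0169]), array([-24.6,   2. ]))
handle [ 0.56104465 -0.08818198  0.13101075] [ 0.0073078  -0.22013139 -0.19676023  0.02091771]
[-39.33855915 113.94303812   0.55798257   0.18940466   0.        ] 31.970046272913766
[-0.5  0.8 -0.9  1.1  0.4  1.3  0.   0.5  2.   3.8  0.5  0.7  0.2 -5.
 -0. ]
[[ 0.5353 -0.2083  0.1139]
 [ 0.5269 -0.209   0.1086]
 [ 0.5448 -0.3179  0.1139]
 [ 0.5363 -0.3186  0.1086]]
```

```bash
cat >> h.py <<'E'
Sp=np.array([0.6176,-0.0249,-0.2525]); Bp=np.array([0.5792,-0.2599,0.0859])
def bx(v,yaw): return R.from_euler('z',yaw).apply(v)
def pose():
    s=read_state(); return np.array(s["ee_pos"]),R.from_quat(s["eef_rot"]),s
def delta(pt,Rt):
    """units needed: sequential; total rotvec (tool frame, units45) and total shift in current tool axes(units25mm)"""
    p,Rc,s=pose()
    w=(Rc.inv()*Rt).as_rotvec()/np.radians(45); d=Rc.inv().apply(pt-p)/0.025
    d2=Rt.inv().apply(pt-p)/.025
    print("t",s["time"],"p",p.round(4),"F",np.round(s["ft_force"],1),"w",round(s["width"],4));print("turn",w.round(3),"shift(cur axes)",d.round(3),"shift(target axes)",d2.round(3))
E
python3 - <<'E'
from h import *
p,Rc,s=pose(); print(Rc.as_matrix().round(3))
l=np.radians(32)
xa=bx([np.sin(l),0,-np.cos(l)],Bp[2]); n=bx([np.cos(l),0,np.sin(l)],Bp[2])
top=place(Bp,[-43.8e-3,0,.10835])[0]
for sg in (1,-1):
    y=sg*n; z=np.cross(xa,y); Rt=R.from_matrix(np.c_[xa,y,z])
    tgt=top+xa*.016
    print(sg,tgt, (Rc.inv()*Rt).magnitude()*57.3); delta(top-xa*.10,Rt)
E
```

```text
[[-0.     0.272 -0.962]
 [ 0.001 -0.962 -0.272]
 [-1.    -0.001  0.   ]]
1 [ 0.54400894 -0.26293037  0.09478123] 84.37724931500112
t 0.15 p [ 0.1701 -0.6011  0.244 ] F [-0.9  0.2  0.6] w 0.0869
turn [-1.71   0.489  0.594] shift(cur axes) [  2.042  -9.407 -15.659] shift(target axes) [  8.932  10.458 -12.195]
-1 [ 0.54400894 -0.26293037  0.09478123] 104.4944740748324
t 0.15 p [ 0.1701 -0.6011  0.244 ] F [-0.9  0.2  0.6] w 0.0869
turn [ 2.176  0.625 -0.515] shift(cur axes) [  2.042  -9.407 -15.659] shift(target axes) [  8.932 -10.458  12.195]
```

```bash
cat >> h.py <<'E'
def plan(pt,Rt,N,f=1.0):
    p,Rc,s=pose(); w=(Rc.inv()*Rt).as_rotvec(); d=Rc.inv().apply(pt-p)/.025
    print("deg/row",np.degrees(np.linalg.norm(w))/N,"mm/row",25*np.linalg.norm(d)/N)
    wu=w/np.radians(45)/N
    for k in range(N):
        dk=R.from_rotvec(-w*k/N).apply(d)/N
        print([round(float(v),2) for v in (*wu,*dk)])
def casR(sg=1,lean=32):
    l=np.radians(lean); xa=bx([np.sin(l),0,-np.cos(l)],Bp[2]); n=bx([np.cos(l),0,np.sin(l)],Bp[2])*sg
    return R.from_matrix(np.c_[xa,n,np.cross(xa,n)])
def standR(sg=1):
    y=sg*bx([1,0,0],Sp[2]); xa=np.array([0,0,-1.]); return R.from_matrix(np.c_[xa,y,np.cross(xa,y)])
castop=place(Bp,[-43.8e-3,0,.10835])[0]
E
python3 - <<'E'
from h import *
Rt=casR(); plan(castop-Rt.as_matrix()[:,0]*.10,Rt,24)
E
```

```text
deg/row 3.5154597677957256 mm/row 19.147246445758793
[-0.07, 0.02, 0.02, 0.09, -0.39, -0.65]
[-0.07, 0.02, 0.02, 0.09, -0.36, -0.67]
[-0.07, 0.02, 0.02, 0.09, -0.32, -0.69]
[-0.07, 0.02, 0.02, 0.1, -0.28, -0.7]
[-0.07, 0.02, 0.02, 0.1, -0.25, -0.72]
[-0.07, 0.02, 0.02, 0.11, -0.21, -0.73]
[-0.07, 0.02, 0.02, 0.12, -0.17, -0.74]
[-0.07, 0.02, 0.02, 0.13, -0.13, -0.74]
[-0.07, 0.02, 0.02, 0.14, -0.09, -0.75]
[-0.07, 0.02, 0.02, 0.15, -0.05, -0.75]
[-0.07, 0.02, 0.02, 0.16, -0.01, -0.75]
[-0.07, 0.02, 0.02, 0.17, 0.03, -0.75]
[-0.07, 0.02, 0.02, 0.19, 0.06, -0.74]
[-0.07, 0.02, 0.02, 0.2, 0.1, -0.73]
[-0.07, 0.02, 0.02, 0.21, 0.14, -0.72]
[-0.07, 0.02, 0.02, 0.23, 0.17, -0.71]
[-0.07, 0.02, 0.02, 0.24, 0.21, -0.7]
[-0.07, 0.02, 0.02, 0.26, 0.24, -0.68]
[-0.07, 0.02, 0.02, 0.27, 0.28, -0.66]
[-0.07, 0.02, 0.02, 0.29, 0.31, -0.64]
[-0.07, 0.02, 0.02, 0.31, 0.34, -0.62]
[-0.07, 0.02, 0.02, 0.32, 0.36, -0.59]
[-0.07, 0.02, 0.02, 0.34, 0.39, -0.57]
[-0.07, 0.02, 0.02, 0.36, 0.41, -0.54]
```

{"fn": "arm_command", "kwargs": {"targets": [-0.07,0.02,0.02,0.0,-0.39,-0.65,1,-0.07,0.02,0.02,0.0,-0.36,-0.67,1,-0.07,0.02,0.02,0.0,-0.32,-0.69,1,-0.07,0.02,0.02,0.0,-0.28,-0.7,1,-0.07,0.02,0.02,0.0,-0.25,-0.72,1,-0.07,0.02,0.02,0.0,-0.21,-0.73,1,-0.07,0.02,0.02,0.0,-0.17,-0.74,1,-0.07,0.02,0.02,0.0,-0.13,-0.74,1,-0.07,0.02,0.02,0.1,-0.09,-0.75,1,-0.07,0.02,0.02,0.1,-0.05,-0.75,1,-0.07,0.02,0.02,0.1,0,-0.75,1,-0.07,0.02,0.02,0.1,0.03,-0.75,1], "newtons": 40}}

```text
time: 1.15
ee_pos: [0.3252, -0.4256, 0.2417]
eef_rot: [0.697, 0.269, -0.546, 0.38]
ft_force: [0.4, -0.2, 0.2]
width: 0.0869
```

```bash
python3 - <<'E'
from h import *
Rt=casR(); plan(castop-Rt.as_matrix()[:,0]*.10,Rt,12);print(pose())
E
```

```text
deg/row 3.530899345647587 mm/row 18.993368361565835
[-0.07, 0.02, 0.03, 0.27, 0.08, -0.71]
[-0.07, 0.02, 0.03, 0.28, 0.11, -0.7]
[-0.07, 0.02, 0.03, 0.3, 0.14, -0.68]
[-0.07, 0.02, 0.03, 0.31, 0.18, -0.67]
[-0.07, 0.02, 0.03, 0.32, 0.21, -0.66]
[-0.07, 0.02, 0.03, 0.33, 0.24, -0.64]
[-0.07, 0.02, 0.03, 0.35, 0.26, -0.62]
[-0.07, 0.02, 0.03, 0.36, 0.29, -0.6]
[-0.07, 0.02, 0.03, 0.38, 0.31, -0.58]
[-0.07, 0.02, 0.03, 0.39, 0.34, -0.56]
[-0.07, 0.02, 0.03, 0.41, 0.36, -0.53]
[-0.07, 0.02, 0.03, 0.42, 0.38, -0.51]
(array([ 0.32521993, -0.42560412,  0.24165788]), Rotation.from_matrix(array([[ 0.25995991,  0.78975962, -0.5556083 ],
                            [-0.0400233 , -0.56608354, -0.82337571],
                            [-0.9647896 ,  0.23628195, -0.11555024]])), {'time': 1.15, 'joint_positions': array([ 1.21434967,  0.02943572, -0.26893195,  1.8458821 , -0.20450474,
        1.08726458,  0.41763044]), 'joint_vel': array([-0.104563  , -0.2237341 , -0.17567603,  0.28060596, -0.30086309,
       -0.22138929,  0.55832532]), 'joint_torque': array([  1.0987353 , -38.58808279,   0.63443391, -40.03629684,
        -0.32431995,  -0.38378125,  -1.21294443]), 'ee_pos': array([ 0.32521993, -0.42560412,  0.24165788]), 'eef_rot': array([ 0.69670541,  0.26902917, -0.545567  ,  0.38023878]), 'ft_force': array([ 0.41170208, -0.18794071,  0.16575167]), 'torque': array([-0.00924922,  0.24485818, -0.06126962]), 'width': 0.08687054294717776})
```

{"fn": "arm_command", "kwargs": {"targets": [-0.07,0.02,0.03,0.27,0.08,-0.71,1,-0.07,0.02,0.03,0.28,0.11,-0.7,1,-0.07,0.02,0.03,0.3,0.14,-0.68,1,-0.07,0.02,0.03,0.31,0.18,-0.67,1,-0.07,0.02,0.03,0.32,0.21,-0.66,1,-0.07,0.02,0.03,0.33,0.24,-0.64,1,-0.07,0.02,0.03,0.35,0.26,-0.62,1,-0.07,0.02,0.03,0.36,0.29,-0.6,1,-0.07,0.02,0.03,0.38,0.31,-0.58,1,-0.07,0.02,0.03,0.39,0.34,-0.56,1,-0.07,0.02,0.02,0.4,0.36,-0.53,1,-0.07,0.02,0.02,0.4,0.38,-0.51,1]}}

```text
time: 2.15
ee_pos: [0.4862, -0.2557, 0.1946]
eef_rot: [0.604, 0.375, -0.298, 0.637]
ft_force: [-0.3, 0.1, -0.1]
width: 0.0867
```

```bash
python3 - <<'E'
from h import *
import cv2
Rt=casR(); delta(castop-Rt.as_matrix()[:,0]*.10,Rt);delta(castop+Rt.as_matrix()[:,0]*.016,Rt);print(read_state()["joint_positions"])
cv2.imwrite("pics/w1.png",cv2.cvtColor(camera("wrist"),cv2.COLOR_RGB2BGR))
E
```

```text
t 2.15 p [ 0.4862 -0.2557  0.1946] F [-0.3  0.1 -0.1] w 0.0867
turn [ 0.028 -0.033 -0.025] shift(cur axes) [-0.063 -0.195  0.482] shift(target axes) [-0.046 -0.185  0.487]
t 2.15 p [ 0.4862 -0.2557  0.1946] F [-0.3  0.1 -0.1] w 0.0867
turn [ 0.028 -0.033 -0.025] shift(cur axes) [ 4.575 -0.287  0.601] shift(target axes) [ 4.594 -0.185  0.487]
[ 1.05662358 -0.0169945  -0.42036978  2.08849882 -0.61857871  0.72907959
  1.14835336]
```

View pics/w1.png

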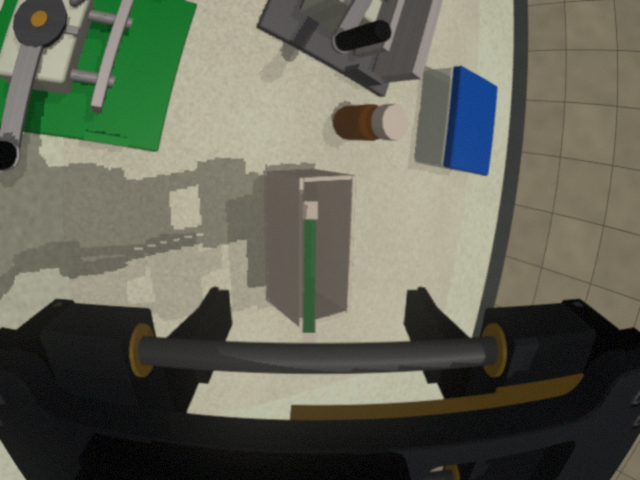

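The wrist view shows the cassette edge-on from (311,205) to (308,335), slightly left of centre, which matches the fit (−4.7 mm). I'll correct for that and go in.

{"fn": "arm_command", "kwargs": {"targets": [0.014,-0.016,-0.012,0,-0.1,0.25,1,0.014,-0.016,-0.012,0,-0.1,0.24,1,0,0,0,0.5,0,0,1,0,0,0,0.6,0,0,1,0,0,0,0.6,0,0,1]}}

```text
time: 2.62
ee_pos: [0.5066, -0.2678, 0.1558]
eef_rot: [0.603, 0.368, -0.318, 0.633]
ft_force: [0.8, -0.3, -0.3]
width: 0.087
```

```bash
python3 - <<'E'
from h import *
import cv2
Rt=casR();delta(castop+Rt.as_matrix()[:,0]*.016,Rt)
for n in["wrist","side"]:cv2.imwrite(f"pics/{n}2.png",cv2.cvtColor(camera(n),cv2.COLOR_RGB2BGR))
E
```

```text
t 2.6167 p [ 0.5066 -0.2678  0.1558] F [ 0.8 -0.3 -0.3] w 0.087
turn [-0.001  0.006  0.001] shift(cur axes) [ 2.871 -0.011 -0.08 ] shift(target axes) [ 2.871 -0.014 -0.067]
```

View pics/wrist2.png

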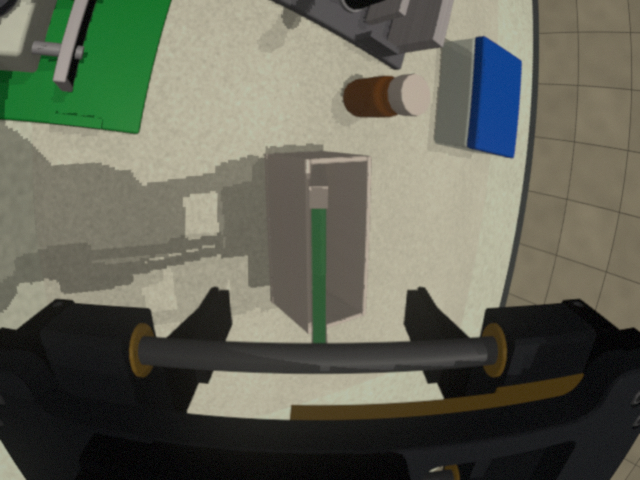

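View pics/side2.png

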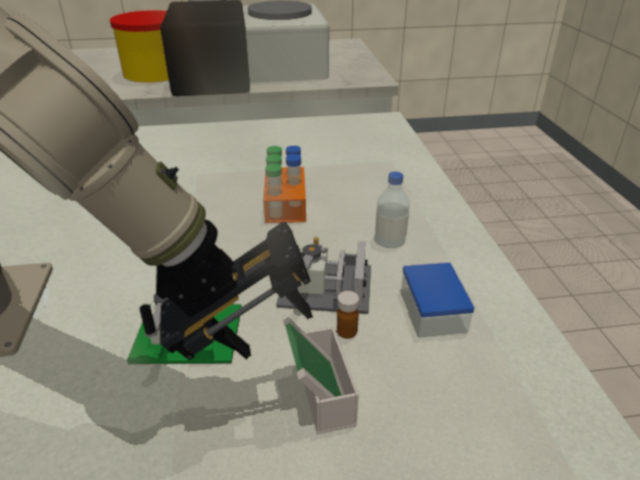

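{"fn": "arm_command", "kwargs": {"targets": [0,0,0,0.6,0,-0.03,1,0,0,0,0.6,0,-0.03,1,0,0,0,0.6,0,0,1,0,0,0,0.5,0,0,1,0,0,0,0.4,0,0,1,0,0,0,0.15,0,0,1]}}

```text
time: 3.22
ee_pos: [0.5426, -0.2684, 0.0958]
eef_rot: [0.604, 0.365, -0.322, 0.631]
ft_force: [-0.4, 0.5, -0.2]
width: 0.0866
```

```bash
python3 - <<'E'
from h import *
import cv2
Rt=casR();delta(castop+Rt.as_matrix()[:,0]*.016,Rt)
for n in["side"]:
  im=cv2.cvtColor(camera(n),cv2.COLOR_RGB2BGR); cv2.imwrite("pics/s3.png",cv2.resize(im[240:460,180:400],None,fx=2.7,fy=2.7,interpolation=cv2.INTER_CUBIC))
E
```

```text
t 3.2167 p [ 0.5426 -0.2684  0.0958] F [-0.4  0.5 -0.2] w 0.0866
turn [-0.012  0.012  0.004] shift(cur axes) [ 0.071  0.041 -0.214] shift(target axes) [ 0.073  0.043 -0.213]
```

View pics/s3.png

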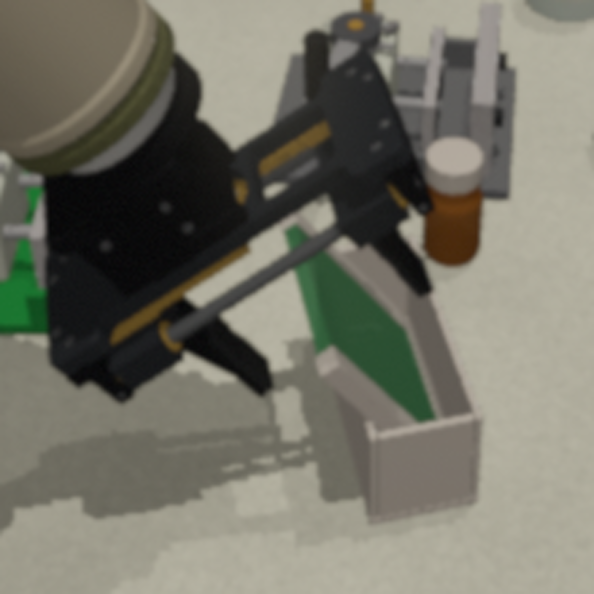

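The panel sits between the fingers, and the lower finger is clear of the wall. Next I fine-adjust and close.

{"fn": "arm_command", "kwargs": {"targets": [-0.012,0.012,0.004,0.07,0.04,-0.21,1,0,0,0,0,0,0,0,0,0,0,0,0,0,0,0,0,0,0,0,0,0,0,0,0,0,0,0,0,0,0,0,0,0,0,0,0,0,0,0,0,0,0], "newtons": 30}}

```text
time: 3.85
ee_pos: [0.5436, -0.2645, 0.0978]
eef_rot: [0.603, 0.368, -0.316, 0.634]
ft_force: [0.8, 0.1, -0.3]
width: 0.0551
```

{"fn": "arm_command", "kwargs": {"targets": [0,0,0,0,0,0,0,0,0,0,0,0,0,0,0,0,0,0,0,0,0,0,0,0,0,0,0,0,0,0,0,0,0,0,0,0,0,0,0,0,0,0,0,0,0,0,0,0,0,0,0,0,0,0,0,0]}}

```text
time: 4.52
ee_pos: [0.5436, -0.2645, 0.0979]
eef_rot: [0.603, 0.368, -0.316, 0.634]
ft_force: [0.3, -0.1, -0.3]
width: 0.0101
```

```bash
python3 - <<'E'
from h import *
Rt=casR();delta(castop+Rt.as_matrix()[:,0]*.016,Rt)
E
```

```text
t 4.5167 p [ 0.5436 -0.2645  0.0979] F [ 0.3 -0.1 -0.3] w 0.0101
turn [ 0.001  0.004 -0.003] shift(cur axes) [ 0.118 -0.048 -0.063] shift(target axes) [ 0.119 -0.048 -0.062]
```

Width is 10.1 mm, so it's gripped. Now I pull it out along the panel direction.

{"fn": "arm_command", "kwargs": {"targets": [0,0,0,-0.2,0.02,0,0,0,0,0,-0.4,0.03,0,0,0,0,0,-0.5,0.03,0,0,0,0,0,-0.5,0.02,0,0,0,0,0,-0.6,0,0,0,0,0,0,-0.6,0,0,0,0,0,0,-0.6,0,0,0,0,0,0,-0.6,0,0,0,0,0,0,-0.6,0,0,0,0,0,0,-0.6,0,0,0]}}

```text
time: 5.35
ee_pos: [0.4695, -0.2665, 0.2143]
eef_rot: [0.603, 0.372, -0.316, 0.631]
ft_force: [-0.8, 0.1, -1.7]
width: 0.0098
```

```bash
python3 - <<'E'
from h import *
import cv2
print(pose()[0],read_state()["width"],read_state()["joint_positions"])
for n in["side","top"]:
  im=cv2.cvtColor(camera(n),cv2.COLOR_RGB2BGR); cv2.imwrite(f"pics/{n}4.png",im)
E
```

```text
[ 0.46949779 -0.26645828  0.21428085] 0.009784801229123919 [ 1.08157683 -0.06083619 -0.4136897   2.07305867 -0.57369905  0.78655352
  1.09406599]
```

View pics/side4.png

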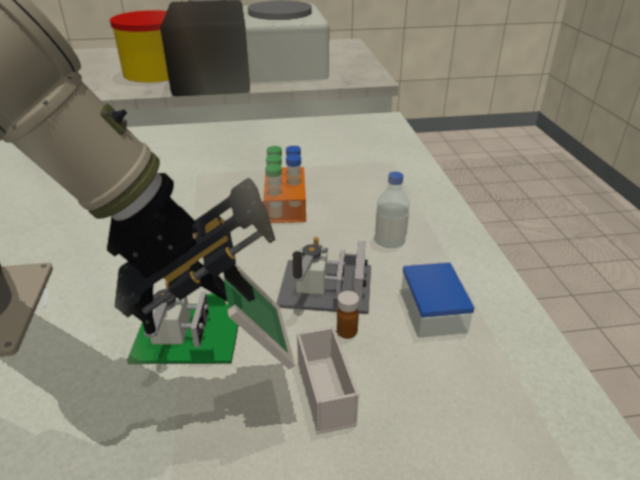

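View pics/top4.png

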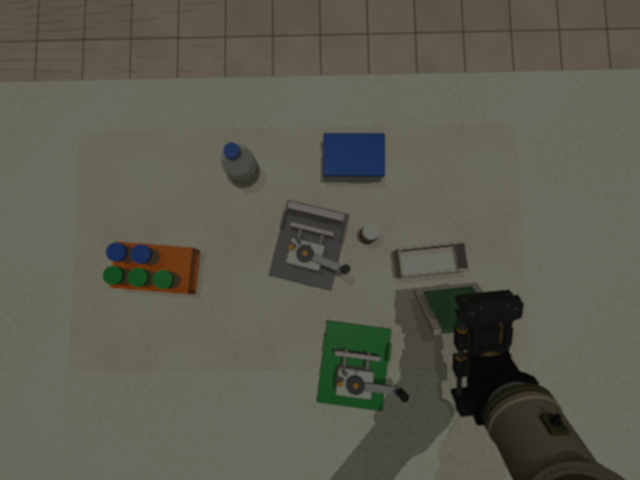

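The cassette is out, at side (260,315). Next stop is a hover above the slot, upright.

```bash
python3 - <<'E'
from h import *
Rt=standR(); t=place(Sp,[.0425,0,.257])[0]; print(t); plan(t,Rt,24)
E
```

```text
[ 0.65875236 -0.03551758  0.257     ]
deg/row 1.5507611879142864 mm/row 12.588130404181506
[0.02, -0.01, -0.03, 0.12, 0.33, -0.36]
[0.02, -0.01, -0.03, 0.12, 0.33, -0.36]
[0.02, -0.01, -0.03, 0.11, 0.33, -0.37]
[0.02, -0.01, -0.03, 0.1, 0.32, -0.37]
[0.02, -0.01, -0.03, 0.09, 0.32, -0.38]
[0.02, -0.01, -0.03, 0.08, 0.32, -0.38]
[0.02, -0.01, -0.03, 0.07, 0.31, -0.39]
[0.02, -0.01, -0.03, 0.06, 0.31, -0.39]
[0.02, -0.01, -0.03, 0.05, 0.31, -0.4]
[0.02, -0.01, -0.03, 0.05, 0.3, -0.4]
[0.02, -0.01, -0.03, 0.04, 0.3, -0.4]
[0.02, -0.01, -0.03, 0.03, 0.29, -0.41]
[0.02, -0.01, -0.03, 0.02, 0.29, -0.41]
[0.02, -0.01, -0.03, 0.01, 0.28, -0.42]
[0.02, -0.01, -0.03, 0.0, 0.28, -0.42]
[0.02, -0.01, -0.03, -0.0, 0.27, -0.42]
[0.02, -0.01, -0.03, -0.01, 0.26, -0.43]
[0.02, -0.01, -0.03, -0.02, 0.26, -0.43]
[0.02, -0.01, -0.03, -0.03, 0.25, -0.44]
[0.02, -0.01, -0.03, -0.03, 0.24, -0.44]
[0.02, -0.01, -0.03, -0.04, 0.24, -0.44]
[0.02, -0.01, -0.03, -0.05, 0.23, -0.45]
[0.02, -0.01, -0.03, -0.06, 0.22, -0.45]
[0.02, -0.01, -0.03, -0.06, 0.22, -0.45]
```

{"fn": "arm_command", "kwargs": {"targets": [0,0,-0.02,-0.1,0.25,-0.3,0,0.02,-0.01,-0.03,-0.1,0.33,-0.36,0,0.02,-0.01,-0.03,-0.05,0.33,-0.37,0,0.02,-0.01,-0.03,0,0.32,-0.37,0,0.02,-0.01,-0.03,0,0.32,-0.38,0,0.02,-0.01,-0.03,0,0.32,-0.38,0,0.02,-0.01,-0.03,0,0.31,-0.39,0,0.02,-0.01,-0.03,0,0.31,-0.39,0,0.02,-0.01,-0.03,0.05,0.31,-0.4,0,0.02,-0.01,-0.03,0.05,0.3,-0.4,0,0.02,-0.01,-0.03,0.05,0.3,-0.4,0,0.02,-0.01,-0.03,0.05,0.29,-0.4,0]}}

```text
time: 6.45
ee_pos: [0.5501, -0.1495, 0.2489]
eef_rot: [0.582, 0.393, -0.466, 0.537]
ft_force: [0.1, -0.8, -2.0]
width: 0.0099
```

```bash
python3 - <<'E'
from h import *
Rt=standR(); t=place(Sp,[.0425,0,.257])[0]; print(pose()[0],read_state()["width"]); plan(t,Rt,12)
E
```

```text
[ 0.55006155 -0.14949586  0.24887286] 0.009873997693381886
deg/row 1.4051358819040878 mm/row 13.14206334019061
[0.01, -0.0, -0.03, 0.05, 0.31, -0.42]
[0.01, -0.0, -0.03, 0.04, 0.31, -0.42]
[0.01, -0.0, -0.03, 0.04, 0.3, -0.43]
[0.01, -0.0, -0.03, 0.03, 0.3, -0.43]
[0.01, -0.0, -0.03, 0.02, 0.3, -0.43]
[0.01, -0.0, -0.03, 0.02, 0.29, -0.44]
[0.01, -0.0, -0.03, 0.01, 0.29, -0.44]
[0.01, -0.0, -0.03, 0.0, 0.28, -0.44]
[0.01, -0.0, -0.03, -0.0, 0.28, -0.45]
[0.01, -0.0, -0.03, -0.01, 0.27, -0.45]
[0.01, -0.0, -0.03, -0.02, 0.27, -0.45]
[0.01, -0.0, -0.03, -0.02, 0.26, -0.46]
```

{"fn": "arm_command", "kwargs": {"targets": [0.015,0,-0.03,0.03,0.31,-0.42,0,0.015,0,-0.03,0.03,0.31,-0.42,0,0.015,0,-0.03,0.03,0.3,-0.43,0,0.015,0,-0.03,0.02,0.3,-0.43,0,0.01,0,-0.03,0.02,0.3,-0.43,0,0.01,0,-0.03,0.02,0.29,-0.44,0,0.01,0,-0.03,0.01,0.29,-0.44,0,0.01,0,-0.03,0,0.28,-0.44,0,0.01,0,-0.03,0,0.28,-0.45,0,0.01,0,-0.03,0,0.27,-0.45,0,0.01,0,-0.03,0,0.27,-0.45,0,0.01,0,-0.03,0,0.26,-0.46,0]}}

```text
time: 7.45
ee_pos: [0.6614, -0.0244, 0.2458]
eef_rot: [-0.546, -0.453, 0.563, -0.424]
ft_force: [-0.7, 0.4, -1.5]
width: 0.0097
```

```bash
python3 - <<'E'
from h import *
Rt=standR(); t=place(Sp,[.0425,0,.257])[0]; print(pose()[0],read_state()["joint_positions"]); delta(t,Rt)
E
```

```text
[ 0.66139734 -0.02442407  0.24579297] [ 0.44529183  0.53822003 -0.70591915  1.27507348  0.31562684  1.48631085
 -0.45975749]
t 7.45 p [ 0.6614 -0.0244  0.2458] F [-0.7  0.4 -1.5] w 0.0097
turn [ 0.026 -0.007  0.059] shift(cur axes) [-0.45  -0.022  0.453] shift(target axes) [-0.448  0.008  0.456]
```

{"fn": "arm_command", "kwargs": {"targets": [0.013,0,0.03,0,0,0.25,0,0.013,0,0.03,0,0,0.2,0,0,0,0,0.4,0,0,0,0,0,0,0.5,0,0,0,0,0,0,0.5,0,0,0,0,0,0,0.3,0,0,0,0,0,0,0,0,0,0]}}

```text
time: 8.03
ee_pos: [0.6588, -0.0287, 0.1908]
eef_rot: [0.558, 0.44, -0.557, 0.429]
ft_force: [0.7, -0.7, -2.4]
width: 0.0099
```

```bash
python3 - <<'E'
from h import *
import cv2
Rt=standR(); t=place(Sp,[.0425,0,.2])[0]; delta(t,Rt)
for n in["side","top","wrist"]:
  im=cv2.cvtColor(camera(n),cv2.COLOR_RGB2BGR); cv2.imwrite(f"pics/{n}5.png",im)
  if n=="side": cv2.imwrite("pics/s5c.png",cv2.resize(im[170:330,260:420],None,fx=3.7,fy=3.7,interpolation=cv2.INTER_CUBIC))
E
```

```text
t 8.0333 p [ 0.6588 -0.0287  0.1908] F [ 0.7 -0.7 -2.4] w 0.0099
turn [ 0.007 -0.014  0.014] shift(cur axes) [-0.372  0.059  0.262] shift(target axes) [-0.369  0.065  0.266]
```

View pics/s5c.png

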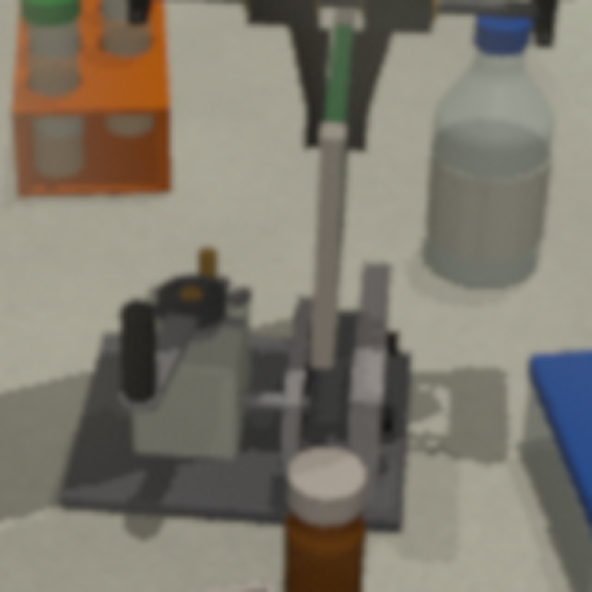

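View pics/wrist5.png

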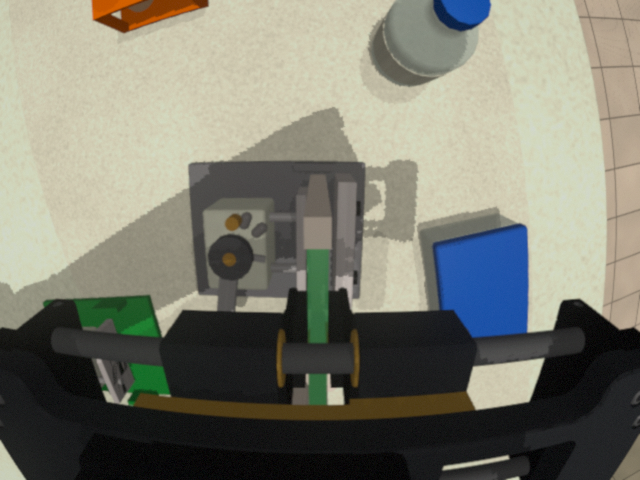

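View pics/top5.png

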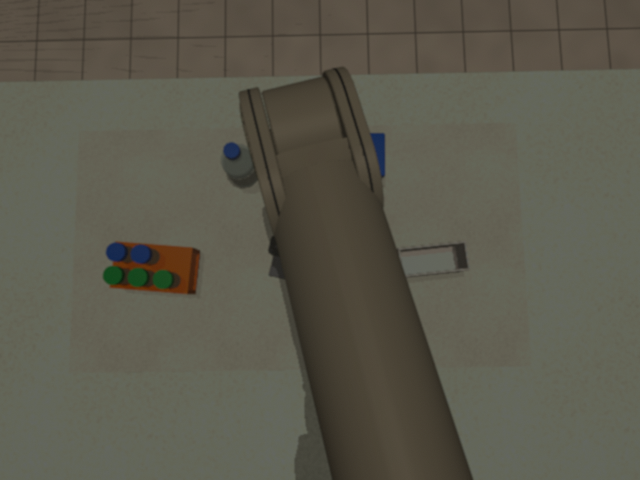

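```bash
python3 - <<'E'
import cv2,numpy as np
w=cv2.imread("pics/wrist5.png"); x0,y0,x1,y1,k=180,150,380,310,4
c=cv2.resize(w[y0:y1,x0:x1],None,fx=k,fy=k,interpolation=cv2.INTER_CUBIC); c=np.clip(c.astype(float)*1.5,0,255).astype(np.uint8)
for x in range(x0,x1,10): cv2.putText(c,str(x),((x-x0)*k,8),0,.3,(0,0,255),1); cv2.line(c,((x-x0)*k,10),((x-x0)*k,16),(0,0,255),1)
for y in range(y0,y1,10): cv2.putText(c,str(y),(0,(y-y0)*k+4),0,.3,(0,0,255),1)
cv2.imwrite("pics/w5c.png",c)
E
```

```text
(no output)
```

View pics/w5c.png

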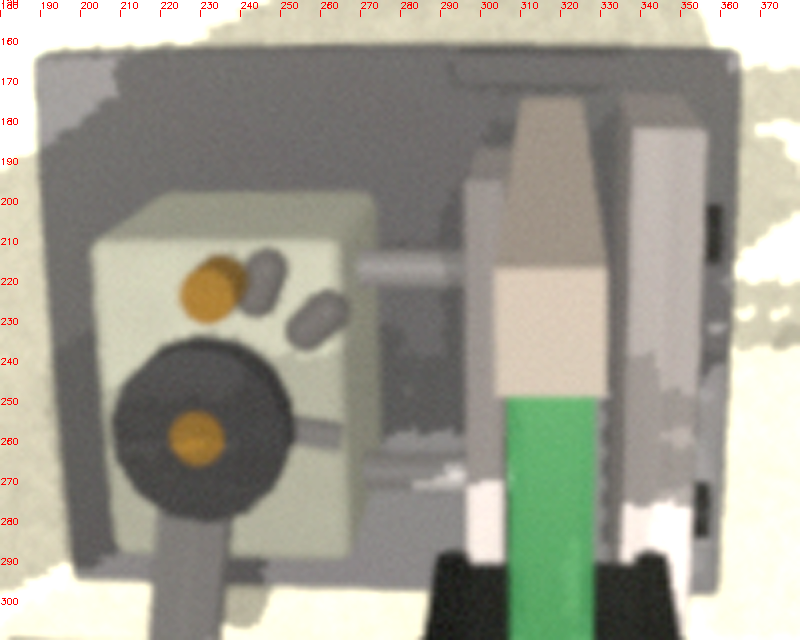

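```bash
cat >> h.py <<'E'
def wproj(X,p,Rc):
    c=calibration("wrist"); K=c["camera_matrix"]; T=c["tool_from_camera"]
    t=Rc.inv().apply(np.atleast_2d(X)-p); q=(t-T[:3,3])@T[:3,:3]
    r=np.hypot(q[:,0],q[:,1]); th=np.arctan2(r,q[:,2])
    return K[:2,2]+K[0,0]*(th/r)[:,None]*q[:,:2]
E
python3 - <<'E'
from h import *
p=np.array([.6588,-.0287,.1908]);Rc=R.from_quat([0.558,0.44,-0.557,0.429])
p,Rc,s=pose(); print(s["time"],p)
st=[((-80,65,10),(189.5,163.75)),((80,65,10),(364.5,163)),((-80,-65,10),(199.5,294.5)),((80,-65,10),(359.3,298.3))]
f=lambda q:np.concatenate([wproj(place(q,np.array(L)/1e3),p,Rc)[0]-u for L,u in st])
r=least_squares(f,Sp);S=r.x;print(S,Sp,r.fun.reshape(-1,2).round(1).tolist())
def at(u,z):
    q=least_squares(lambda q:wproj([q[0],q[1],z],p,Rc)[0]-u,S[:2]).x; d=q-S[:2]; c,s_=np.cos(S[2]),np.sin(S[2])
    return (1e3*np.array([c*d[0]+s_*d[1],-s_*d[0]+c*d[1]])).round(1)
for n,u,z in [("fence f",(338.3,182),.07),("fence b",(357,182.5),.07),("jaw b",(296.5,195),.056),("jaw b2",(296.5,280),.056),("fence f2",(335.5,277),.07),
 ("hub",(229.3,259.5),.083),("cas top-",(303.3,217),p[2]+.013),("cas top+",(331.8,216.5),p[2]+.013),("cas bot-",(310.5,174.5),p[2]-.107),("cas bot+",(326.3,174.3),p[2]-.107)]: print(n,at(u,z))
d=p[:2]-S[:2];c,s_=np.cos(S[2]),np.sin(S[2]);print("tcp",1e3*np.array([c*d[0]+s_*d[1],-s_*d[0]+c*d[1]]))
E
```

```text
8.1833 [ 0.659955   -0.02863141  0.19366258]
[ 0.61983099 -0.02416549 -0.2573953 ] [ 0.6176 -0.0249 -0.2525] [[-1.7, -0.4], [1.7, -0.6], [-1.1, 0.9], [0.7, 0.7]]
fence f [52.9 54.8]
fence b [66.4 54.7]
jaw b [22.2 42.7]
jaw b2 [ 21.8 -26.7]
fence f2 [ 52.6 -18. ]
hub [-25.9  -0.4]
cas top- [34.  59.9]
cas top+ [44.  60.2]
cas bot- [33.4 61.8]
cas bot+ [44.  62.1]
tcp [39.93903697  5.89527568]
```

The wrist view puts the fence face at local x 52.8, the jaw face at about 30, and the cassette at x 33.8–44. The cassette's +y end is about 6 mm too far along +y, so I'm shifting it before lowering.

```bash
sed -i 's/^Sp=np.array(\[0.6176,-0.0249,-0.2525\])/Sp=np.array([0.6198,-0.0242,-0.2560])/' h.py; python3 - <<'E'
from h import *
delta(place(Sp,[.0432,-.0004,.1937])[0],standR())
E
```

```text
t 8.1833 p [ 0.66   -0.0286  0.1937] F [ 0.3 -0.8 -2. ] w 0.0096
turn [ 0.011 -0.015  0.01 ] shift(cur axes) [-0.005  0.127  0.252] shift(target axes) [-0.001  0.129  0.251]
```

{"fn": "arm_command", "kwargs": {"targets": [0.01,-0.015,0.01,0,0.06,0.13,0,0,0,0,0,0.07,0.13,0,0,0,0,0,0,0,0,0,0,0,0,0,0,0]}}

```text
time: 8.52
ee_pos: [0.6629, -0.0363, 0.1962]
eef_rot: [0.56, 0.431, -0.559, 0.434]
ft_force: [0.0, 0.3, -2.0]
width: 0.0096
```

```bash
python3 - <<'E'
from h import *
delta(place(Sp,[.0432,-.0004,.1937])[0],standR())
E
```

```text
t 8.5167 p [ 0.6629 -0.0363  0.1962] F [ 0.   0.3 -2. ] w 0.0096
turn [ 0.     0.001 -0.006] shift(cur axes) [ 0.098 -0.062 -0.018] shift(target axes) [ 0.098 -0.062 -0.017]
```

{"fn": "arm_command", "kwargs": {"targets": [0,0,-0.006,0.1,-0.05,-0.01,0,0,0,0,0.3,0,0,0,0,0,0,0.4,0,0,0,0,0,0,0.4,0,0,0,0,0,0,0.3,0,0,0,0,0,0,0.2,0,0,0,0,0,0,0,0,0,0]}}

```text
time: 9.1
ee_pos: [0.6612, -0.0359, 0.1485]
eef_rot: [-0.559, -0.432, 0.56, -0.432]
ft_force: [-0.2, 0.4, -2.2]
width: 0.0097
```

```bash
python3 - <<'E'
from h import *
import cv2
p,Rc,s=pose()
delta(place(Sp,[.0432,-.0004,.117])[0],standR())
w=cv2.cvtColor(camera("wrist"),cv2.COLOR_RGB2BGR); x0,y0,x1,y1,k=180,130,380,310,4
c=cv2.resize(w[y0:y1,x0:x1],None,fx=k,fy=k,interpolation=cv2.INTER_CUBIC); c=np.clip(c.astype(float)*1.5,0,255).astype(np.uint8)[:600]
cv2.imwrite("pics/w6c.png",c)
E
```

```text
t 9.1 p [ 0.6612 -0.0359  0.1485] F [-0.2  0.4 -2.2] w 0.0097
turn [0.    0.001 0.001] shift(cur axes) [ 1.262  0.01  -0.018] shift(target axes) [ 1.262  0.008 -0.017]
```

View pics/w6c.png

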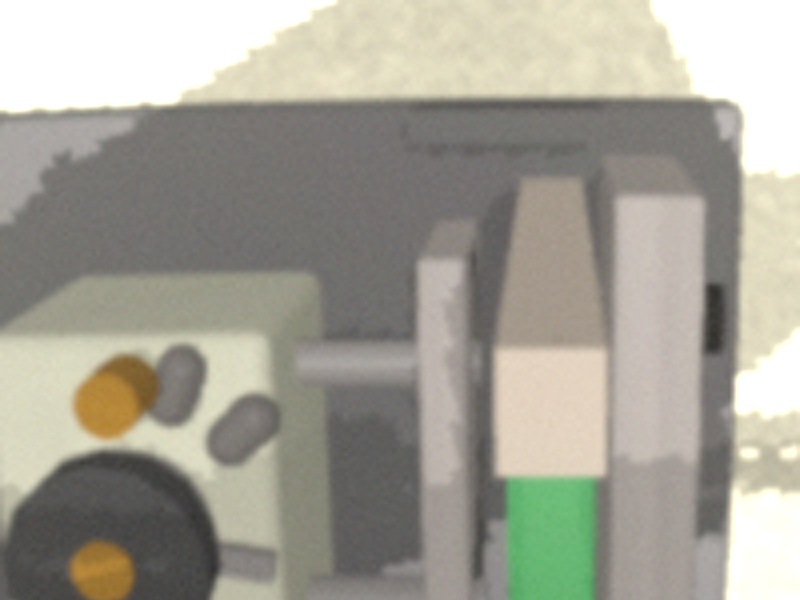

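```bash
python3 - <<'E'
from h import *
p,Rc,s=pose(); S=Sp
def at(u,z):
    u=np.array(u)/4+[180,130]
    q=least_squares(lambda q:wproj([q[0],q[1],z],p,Rc)[0]-u,S[:2]).x; d=q-S[:2]; c,s_=np.cos(S[2]),np.sin(S[2])
    return (1e3*np.array([c*d[0]+s_*d[1],-s_*d[0]+c*d[1]])).round(1)
for n,u,z in [("base +x+y",(740,103),.01),("fence f",(613,195),.07),("fence b",(703,197),.07),("jaw b",(418,260),.056),("jaw f",(470,260),.056),
 ("guide inner L",(408,150),.032),("guide inner r",(585,150),.032),
("cas top-",(494,346),p[2]+.013),("cas top+",(607,346),p[2]+.013),("cas bot-",(520,178),p[2]-.107),("cas bot+",(583,178),p[2]-.107)]: print(n,at(u,z))
E
```

```text
base +x+y [78.1 64.6]
fence f [51.9 54.8]
fence b [65.3 54.7]
jaw b [21.6 42.6]
jaw f [29.9 42.5]
guide inner L [18.  57.8]
guide inner r [48.6 57.6]
cas top- [37.7 53.8]
cas top+ [47.6 53.8]
cas bot- [37.6 53.9]
cas bot+ [48.1 53.9]
```

The cassette sits in the slot with 4 mm to the fence and 8 mm to the jaw, and about 1 mm off centre along y. I'll lower it to just above the floor.

{"fn": "arm_command", "kwargs": {"targets": [0,0,0,0.2,0,-0.03,0,0,0,0,0.3,0,0,0,0,0,0,0.3,0,0,0,0,0,0,0.15,0,0,0,0,0,0,0.05,0,0,0,0,0,0,0,0,0,0]}}

```text
time: 9.65
ee_pos: [0.6619, -0.035, 0.122]
eef_rot: [-0.56, -0.432, 0.56, -0.432]
ft_force: [-0.4, 0.3, -2.7]
width: 0.01
```

{"fn": "arm_command", "kwargs": {"targets": [0,0,0,0.06,0,0,0,0,0,0,0.06,0,0,0]}}

```text
time: 9.82
ee_pos: [0.6622, -0.0349, 0.1192]
eef_rot: [0.56, 0.432, -0.56, 0.432]
ft_force: [-0.7, 0.2, -1.8]
width: 0.01
```

{"fn": "arm_command", "kwargs": {"targets": [0,0,0,0.05,0,0,0,0,0,0,0.05,0,0,0]}}

```text
time: 9.98
ee_pos: [0.6629, -0.0345, 0.1178]
eef_rot: [0.56, 0.431, -0.559, 0.433]
ft_force: [-3.7, -0.4, 12.6]
width: 0.0096
```

```bash
python3 - <<'E'
from h import *
import cv2
delta(place(Sp,[.0432,-.0004,.117])[0],standR())
im=cv2.cvtColor(camera("side"),cv2.COLOR_RGB2BGR); cv2.imwrite("pics/s7c.png",cv2.resize(im[170:330,260:420],None,fx=3.7,fy=3.7,interpolation=cv2.INTER_CUBIC))
E
```

```text
t 9.9833 p [ 0.6629 -0.0345  0.1178] F [-3.7 -0.4 12.6] w 0.0096
turn [ 0.    -0.    -0.003] shift(cur axes) [ 0.033 -0.043  0.054] shift(target axes) [ 0.034 -0.043  0.054]
```

View pics/s7c.png

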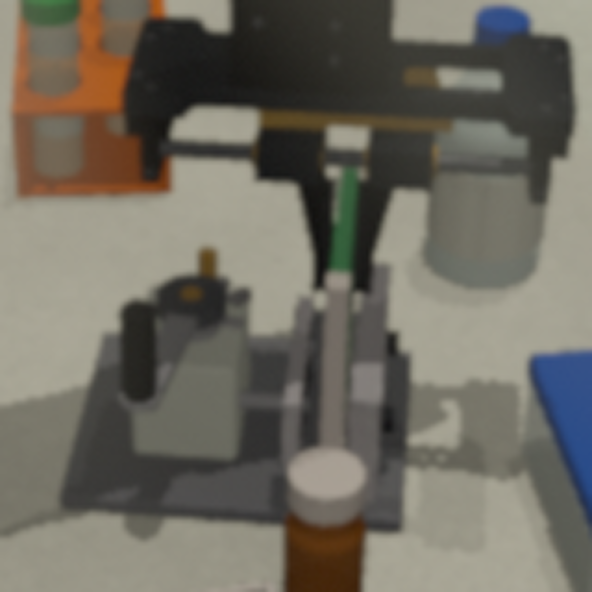

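Contact: Fz rose to 12.6 N at the expected floor height. I ease the pressure and open the fingers a little.

{"fn": "arm_command", "kwargs": {"targets": [0,0,0,-0.015,0,0,0,0,0,0,0,0,0,0.2,0,0,0,0,0,0,0.3,0,0,0,0,0,0,0.35,0,0,0,0,0,0,0.35]}}

```text
time: 10.45
ee_pos: [0.6638, -0.0346, 0.1197]
eef_rot: [0.561, 0.431, -0.558, 0.433]
ft_force: [-0.6, -0.5, 0.5]
width: 0.0266
```

```bash
python3 - <<'E'
from h import *
import cv2
p,Rc,s=pose();print(p,s["width"],s["ft_force"])
w=cv2.cvtColor(camera("wrist"),cv2.COLOR_RGB2BGR); x0,y0,x1,y1,k=180,130,380,310,4
c=cv2.resize(w[y0:y1,x0:x1],None,fx=k,fy=k,interpolation=cv2.INTER_CUBIC); c=np.clip(c.astype(float)*1.5,0,255).astype(np.uint8)[:600]
cv2.imwrite("pics/w8c.png",c)
E
```

```text
[ 0.66379471 -0.03463708  0.1196748 ] 0.02657373790066733 [-0.5946991  -0.48823019  0.47471976]
```

View pics/w8c.png

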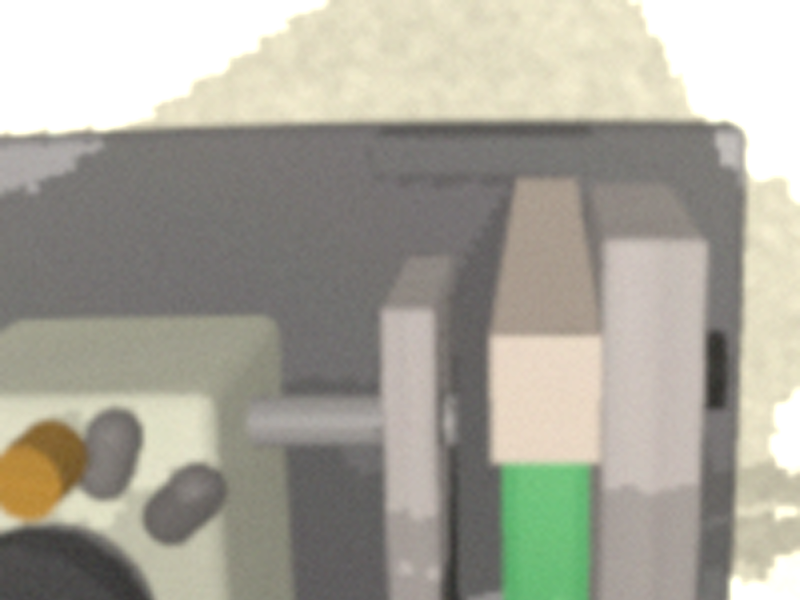

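It stands freely, upright between the guides at (490–600, 335–465) in the crop. I retreat straight up.

{"fn": "arm_command", "kwargs": {"targets": [0,0,0,0,0,0,0.45,0,0,0,-0.2,0,0,0.45,0,0,0,-0.4,0,0,0.45,0,0,0,-0.6,0,0,0.45,0,0,0,-0.6,0,0,0.45,0,0,0,-0.6,0,0,0.45,0,0,0,-0.6,0,0,0.45,0,0,0,-0.4,0,0,0.45,0,0,0,0,0,0,0.45]}}

```text
time: 11.25
ee_pos: [0.6632, -0.0342, 0.2131]
eef_rot: [0.561, 0.431, -0.558, 0.434]
ft_force: [0.2, 0.5, -0.2]
width: 0.039
```

```bash
python3 - <<'E'
from h import *
import cv2
p,Rc,s=pose();print(p,s["width"],s["ft_force"])
for n in ["wrist","side"]:
  w=cv2.cvtColor(camera(n),cv2.COLOR_RGB2BGR);cv2.imwrite(f"pics/{n}9.png",w)
E
```

```text
[ 0.66324478 -0.03423913  0.21309779] 0.038987922733438055 [ 0.2492158   0.45696563 -0.15474736]
```

View pics/wrist9.png

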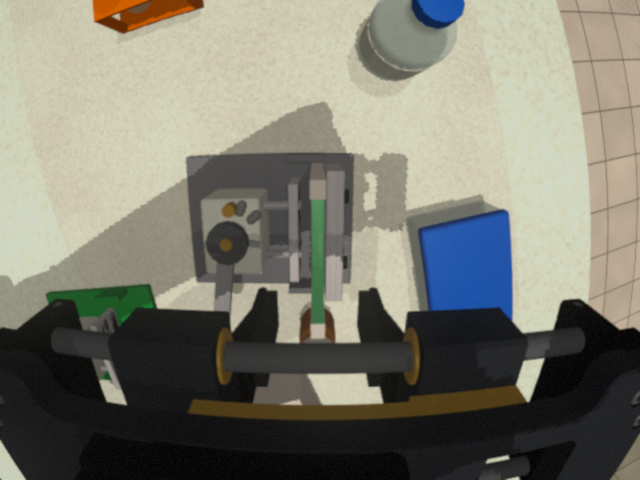

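View pics/side9.png

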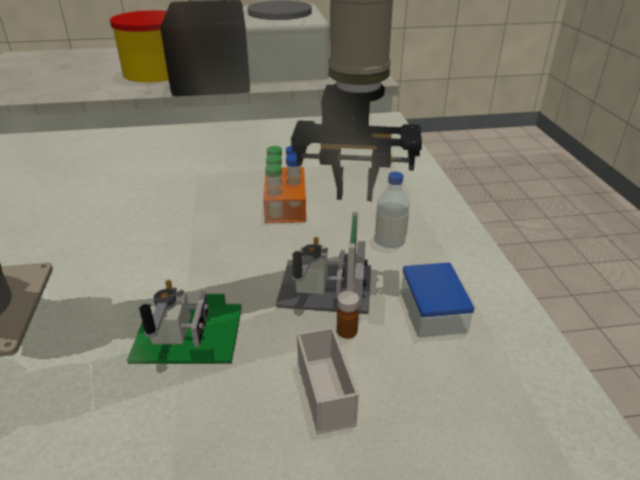

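The cassette stands upright on its own at side (353,245), with the bystanders untouched. Next is the handle.

```bash
python3 - <<'E'
from h import *
t=place(Sp,[-.0395,-.077,.19])[0];print(t)
delta(t,standR())
E
```

```text
[ 0.56208989 -0.0886887   0.19      ]
t 11.35 p [ 0.6626 -0.0344  0.2107] F [-0.9  0.  -0.5] w 0.039
turn [ 0.001 -0.001 -0.005] shift(cur axes) [ 0.813 -3.342  3.117] shift(target axes) [ 0.827 -3.338  3.119]
```

{"fn": "arm_command", "kwargs": {"targets": [0,0,0,0,-0.3,0.3,0.45,0,0,0,0,-0.5,0.5,0.45,0,0,0,0.1,-0.6,0.55,0.45,0,0,0,0.1,-0.6,0.55,0.45,0,0,0,0.2,-0.6,0.5,0.45,0,0,0,0.2,-0.5,0.4,0.45,0,0,0,0.1,-0.2,0.2,0.45,0,0,0,0,0,0,0.45]}}

```text
time: 12.02
ee_pos: [0.5556, -0.0875, 0.1828]
eef_rot: [-0.557, -0.435, 0.561, -0.43]
ft_force: [-0.1, 0.0, -0.4]
width: 0.0392
```

```bash
python3 - <<'E'
from h import *
import cv2
t=place(Sp,[-.0395,-.077,.115])[0]
delta(t,standR())
for n in ["wrist","side"]:
  w=cv2.cvtColor(camera(n),cv2.COLOR_RGB2BGR);
  if n=="side": w=cv2.resize(w[130:330,210:410],None,fx=3,fy=3,interpolation=cv2.INTER_CUBIC)
  cv2.imwrite(f"pics/{n}10.png",w)
E
```

```text
t 12.0167 p [ 0.5556 -0.0875  0.1828] F [-0.1  0.  -0.4] w 0.0392
turn [ 0.002 -0.     0.012] shift(cur axes) [ 2.708  0.289 -0.018] shift(target axes) [ 2.71   0.264 -0.02 ]
```

View pics/wrist10.png

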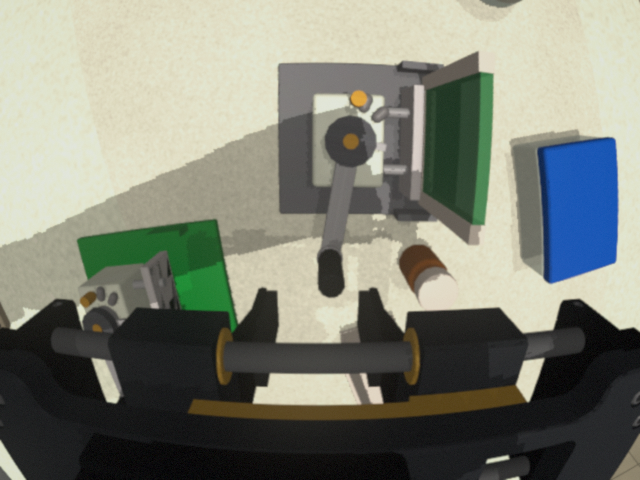

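View pics/side10.png

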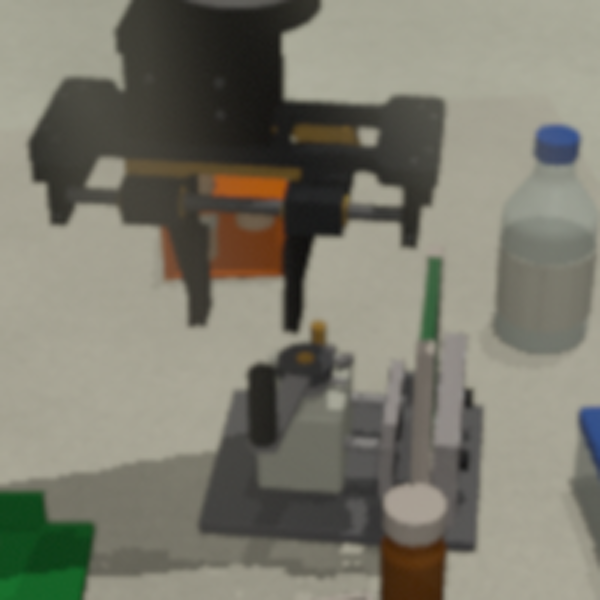

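```bash
python3 - <<'E'
from h import *
import cv2
w=cv2.imread("pics/wrist10.png"); x0,y0,x1,y1=300,235,365,305
c=cv2.resize(w[y0:y1,x0:x1],None,fx=8,fy=8,interpolation=cv2.INTER_CUBIC); cv2.imwrite("pics/w10c.png",np.clip(c.astype(float)*2.2,0,255).astype(np.uint8))
E
```

```text
(no output)
```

View pics/w10c.png

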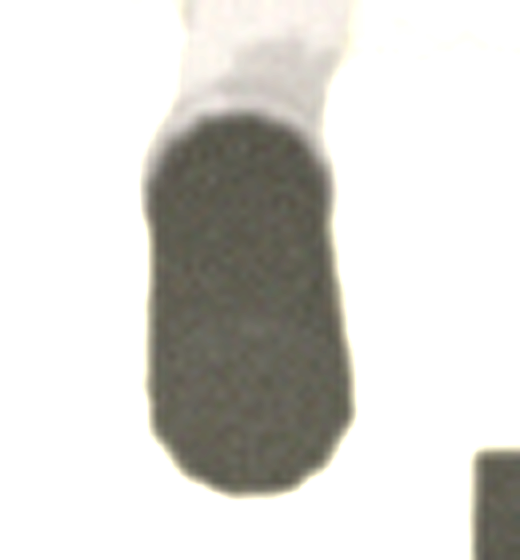

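```bash
python3 - <<'E'
from h import *
p=np.array([.5556,-.0875,.1828]); Rc=R.from_quat([-0.557,-0.435,0.561,-0.43])
S=Sp
def at(u,z):
    q=least_squares(lambda q:wproj([q[0],q[1],z],p,Rc)[0]-u,S[:2]).x; d=q-S[:2]; c,s_=np.cos(S[2]),np.sin(S[2])
    return q.round(4),(1e3*np.array([c*d[0]+s_*d[1],-s_*d[0]+c*d[1]])).round(1)
print(at((331.4,285.2),.130),at((330,259.5),.084),at((351,142),.083))
E
```

```text
(array([ 0.5621, -0.0901]), array([-39.1, -78.4])) (array([ 0.562 , -0.0914]), array([-38.9, -79.6])) (array([ 0.5943, -0.018 ]), array([-26.2,  -0.5]))
```

```bash
python3 - <<'E'
from h import *
delta(np.array([.562,-.0905,.115]),standR())
E
```

```text
t 12.1167 p [ 0.5571 -0.0864  0.1836] F [0.  0.6 0.8] w 0.039
turn [ 0.003 -0.002  0.01 ] shift(cur axes) [2.741 0.251 0.115] shift(target axes) [2.743 0.23  0.11 ]
```

{"fn": "arm_command", "kwargs": {"targets": [0,0,0.01,0,0.13,0.06,0.45,0,0,0,0,0.1,0.05,0.45,0,0,0,0.5,0,0,0.45,0,0,0,0.6,0,0,0.45,0,0,0,0.6,0,0,0.45,0,0,0,0.5,0,0,0.45,0,0,0,0.3,0,0,0.45,0,0,0,0,0,0,0.45]}}

```text
time: 12.78
ee_pos: [0.5676, -0.0865, 0.1159]
eef_rot: [0.56, 0.435, -0.556, 0.434]
ft_force: [-0.2, 0.1, 0.3]
width: 0.0392
```

```bash
python3 - <<'E'
from h import *
delta(np.array([.562,-.0905,.115]),standR())
E
```

```text
t 12.7833 p [ 0.5676 -0.0865  0.1159] F [-0.2  0.1  0.3] w 0.0392
turn [ 0.01  -0.007 -0.005] shift(cur axes) [ 0.034 -0.178  0.209] shift(target axes) [ 0.036 -0.176  0.21 ]
```

{"fn": "arm_command", "kwargs": {"targets": [0.01,0,0,0.03,-0.16,0.2,0.45,0,0,0,0,0,0,0.45,0,0,0,0,0,0,0,0,0,0,0,0,0,0,0,0,0,0,0,0,0,0,0,0,0,0,0,0,0,0,0,0,0,0,0], "newtons": 55}}

```text
time: 13.37
ee_pos: [0.5629, -0.0909, 0.1169]
eef_rot: [0.563, 0.431, -0.557, 0.432]
ft_force: [0.6, 0.0, -0.8]
width: 0.0148
```

```bash
python3 - <<'E'
from h import *
import cv2
delta(np.array([.562,-.0905,.115]),standR())
w=cv2.cvtColor(camera("side"),cv2.COLOR_RGB2BGR);
w=cv2.resize(w[130:330,210:410],None,fx=3,fy=3,interpolation=cv2.INTER_CUBIC)
cv2.imwrite(f"pics/s11.png",w)
E
```

```text
t 13.3667 p [ 0.5629 -0.0909  0.1169] F [ 0.6  0.  -0.8] w 0.0148
turn [-0.001 -0.007 -0.007] shift(cur axes) [ 0.078 -0.04  -0.004] shift(target axes) [ 0.078 -0.039 -0.004]
```

View pics/s11.png

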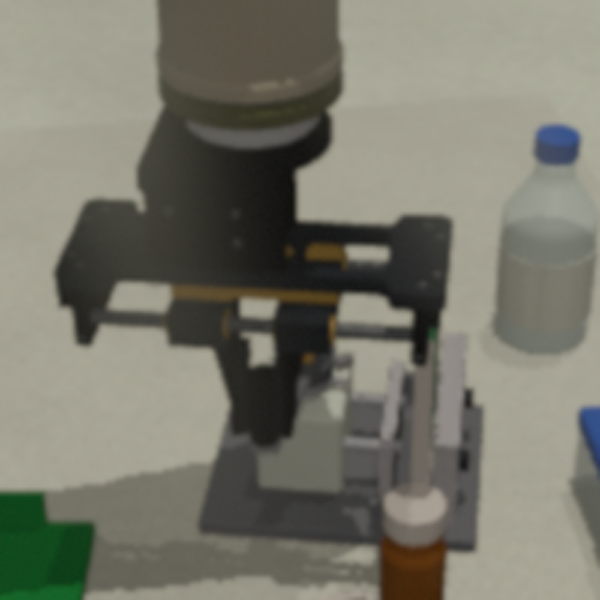

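Gripped: the fingers straddle the handle. I start driving it clockwise, turning the tool with the lever.

```bash
cat >> h.py <<'E'
def lever():
    p,Rc,s=pose(); pv=place(Sp,[-.0253,0,0])[0][:2]; d=p[:2]+0*pv-pv; c,s_=np.cos(Sp[2]),np.sin(Sp[2])
    L=np.array([c*d[0]+s_*d[1],-s_*d[0]+c*d[1]]); a=np.arctan2(-L[0],-L[1]); r=np.hypot(*L)
    y=Rc.as_matrix()[:,1]; yaw=np.arctan2(y[1],y[0])-Sp[2]
    tw=bx([-np.cos(a),np.sin(a),0],Sp[2]); F=np.array(s["ft_force"])
    rd=bx([-np.sin(a),-np.cos(a),0],Sp[2])
    T=Rc.inv().apply(tw); Rd=Rc.inv().apply(rd)
    print("t %.2f a %.3f r %.1fmm z %.4f toolyaw(cw) %.3f Ftan %.1f Frad %.1f Fz %.1f w %.4f Mz %.2f"%(s["time"],a,r*1e3,p[2],-yaw,-F@tw,F@rd,F[2],s["width"],s["torque"][2]),"tan(tool yz)",T[1:].round(2),"rad",Rd[1:].round(2))
E
python3 -c "
from h import *
lever()"
```

```text
t 13.42 a 0.161 r 79.9mm z 0.1169 toolyaw(cw) 0.001 Ftan 0.0 Frad 1.5 Fz -0.5 w 0.0145 Mz 0.01 tan(tool yz) [-0.99 -0.16] rad [-0.16  0.99]
```

{"fn": "arm_command", "kwargs": {"targets": [0.04,0,0,0,-0.12,-0.02,0,0.07,0,0,0,-0.19,-0.04,0,0.07,0,0,0,-0.19,-0.04,0,0.07,0,0,0,-0.19,-0.04,0]}}

```text
time: 13.75
ee_pos: [0.549, -0.083, 0.1171]
eef_rot: [0.604, 0.372, -0.597, 0.374]
ft_force: [1.1, -0.7, -2.4]
width: 0.0145
```

```bash
python3 -c "
from h import *
lever()"
```

```text
t 13.75 a 0.362 r 80.0mm z 0.1171 toolyaw(cw) 0.203 Ftan 1.2 Frad -0.1 Fz -2.4 w 0.0145 Mz 0.08 tan(tool yz) [-0.99 -0.16] rad [-0.16  0.99]
```

{"fn": "arm_command", "kwargs": {"targets": [0.07,0,0,0,-0.19,-0.04,0,0.07,0,0,0,-0.19,-0.04,0,0.07,0,0,0,-0.19,-0.04,0,0.07,0,0,0,-0.19,-0.04,0,0.07,0,0,0,-0.19,-0.04,0]}}

```text
time: 14.17
ee_pos: [0.532, -0.0671, 0.1171]
eef_rot: [0.653, 0.281, -0.644, 0.284]
ft_force: [2.0, -2.0, -2.7]
width: 0.015
```

```bash
python3 - <<'E'
from h import *
import cv2
lever()
w=cv2.cvtColor(camera("side"),cv2.COLOR_RGB2BGR);
w=cv2.resize(w[130:330,210:410],None,fx=3,fy=3,interpolation=cv2.INTER_CUBIC)
cv2.imwrite(f"pics/s12.png",w)
w=cv2.cvtColor(camera("wrist"),cv2.COLOR_RGB2BGR);cv2.imwrite(f"pics/w12.png",w)
print(read_state()["joint_positions"])
E
```

```text
t 14.17 a 0.653 r 80.2mm z 0.1171 toolyaw(cw) 0.493 Ftan 2.8 Frad -0.3 Fz -2.7 w 0.0150 Mz 0.02 tan(tool yz) [-0.99 -0.16] rad [-0.16  0.99]
[ 0.60609383  0.30934881 -0.64893397  1.82965694  0.21099197  1.05982225
 -0.86847641]
```

View pics/s12.png

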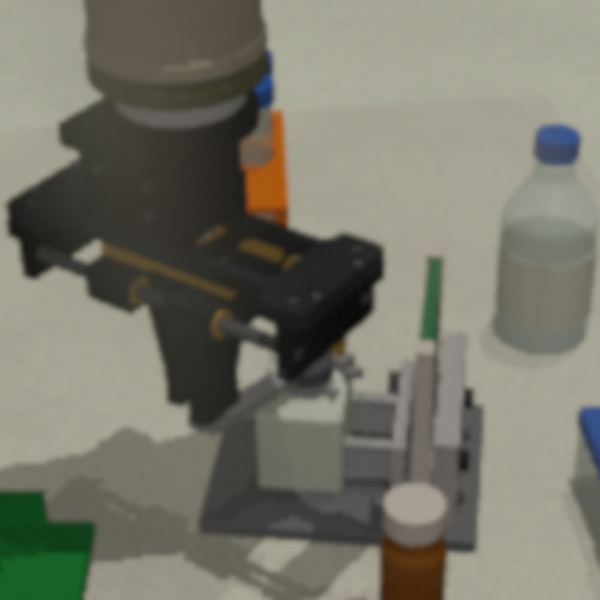

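View pics/w12.png

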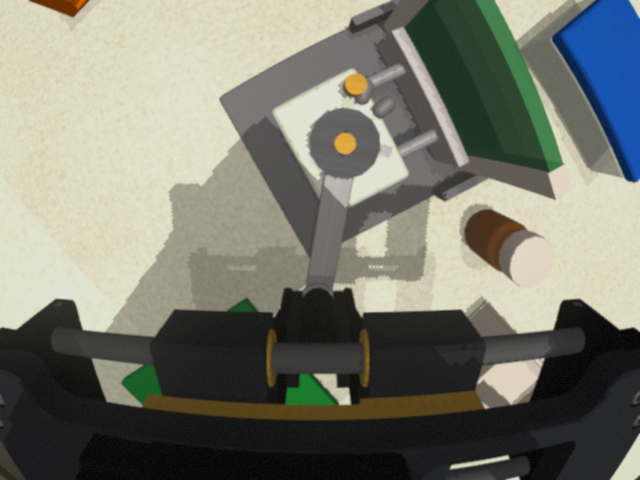

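The jaw is closing and the cassette stays upright. The wrist camera sees the hub pin at (345,143). I continue in short steps.

{"fn": "arm_command", "kwargs": {"targets": [0.07,0,0,0,-0.19,-0.04,0,0.07,0,0,0,-0.19,-0.04,0,0.07,0,0,0,-0.19,-0.04,0]}}

```text
time: 14.52
ee_pos: [0.5247, -0.0561, 0.117]
eef_rot: [0.674, 0.227, -0.664, 0.231]
ft_force: [1.3, -2.1, -1.7]
width: 0.0143
```

```bash
python3 -c "
from h import *
lever()"
```

```text
t 14.52 a 0.817 r 80.4mm z 0.1170 toolyaw(cw) 0.655 Ftan 2.5 Frad -0.1 Fz -1.7 w 0.0143 Mz 0.07 tan(tool yz) [-0.99 -0.16] rad [-0.16  0.99]
```

{"fn": "arm_command", "kwargs": {"targets": [0.05,0,0,0,-0.13,-0.03,0,0.05,0,0,0,-0.13,-0.03,0]}}

```text
time: 14.68
ee_pos: [0.522, -0.0507, 0.1169]
eef_rot: [0.682, 0.201, -0.673, 0.204]
ft_force: [-1.6, -1.2, -1.1]
width: 0.0149
```

```bash
python3 -c "
from h import *
lever()"
```

```text
t 14.68 a 0.893 r 80.4mm z 0.1169 toolyaw(cw) 0.734 Ftan 0.4 Frad 1.9 Fz -1.1 w 0.0149 Mz 0.09 tan(tool yz) [-0.99 -0.16] rad [-0.16  0.99]
```

{"fn": "arm_command", "kwargs": {"targets": [0.05,0,0,0,-0.13,-0.03,0,0.05,0,0,0,-0.13,-0.03,0]}}

```text
time: 14.85
ee_pos: [0.5197, -0.0452, 0.1168]
eef_rot: [0.689, 0.174, -0.681, 0.178]
ft_force: [-1.8, -2.0, 0.2]
width: 0.0152
```

```bash
python3 - <<'E'
from h import *
import cv2
lever()
w=cv2.cvtColor(camera("wrist"),cv2.COLOR_RGB2BGR);cv2.imwrite(f"pics/w13.png",w)
w=cv2.cvtColor(camera("side"),cv2.COLOR_RGB2BGR);
w=cv2.resize(w[220:320,270:380],None,fx=6,fy=6,interpolation=cv2.INTER_CUBIC)
cv2.imwrite(f"pics/s13.png",w)
E
```

```text
t 14.85 a 0.967 r 80.5mm z 0.1168 toolyaw(cw) 0.812 Ftan 1.3 Frad 2.3 Fz 0.2 w 0.0152 Mz 0.13 tan(tool yz) [-0.99 -0.15] rad [-0.15  0.99]
```

View pics/w13.png

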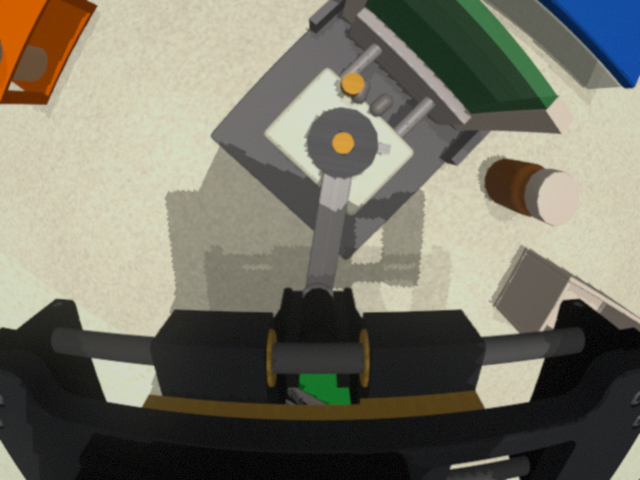

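View pics/s13.png

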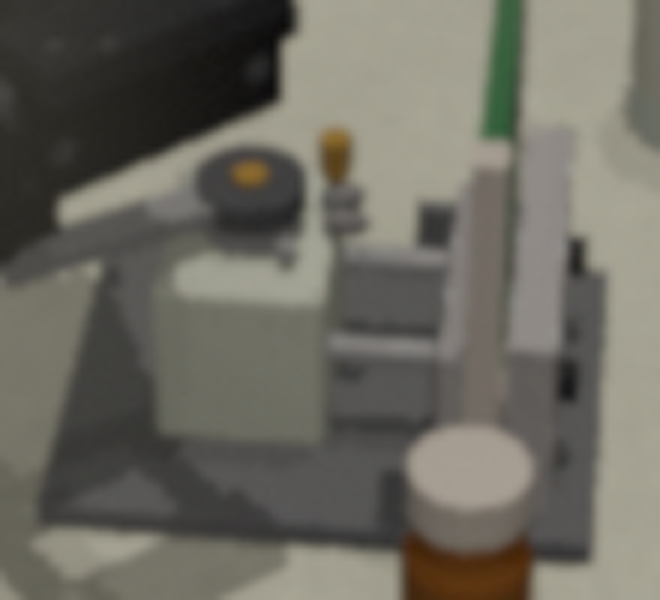

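{"fn": "arm_command", "kwargs": {"targets": [0.05,0,0,0,-0.13,-0.03,0]}}

```text
time: 15.03
ee_pos: [0.5187, -0.0425, 0.1167]
eef_rot: [0.692, 0.162, -0.684, 0.166]
ft_force: [-0.4, -3.2, 0.6]
width: 0.0148
```

```bash
python3 -c "
from h import *
lever()"
```

```text
t 15.03 a 1.003 r 80.5mm z 0.1167 toolyaw(cw) 0.847 Ftan 3.0 Frad 1.4 Fz 0.6 w 0.0148 Mz 0.02 tan(tool yz) [-0.99 -0.16] rad [-0.16  0.99]
```

{"fn": "arm_command", "kwargs": {"targets": [0.05,0,0,0,-0.13,-0.03,0]}}

```text
time: 15.12
ee_pos: [0.5179, -0.0398, 0.1168]
eef_rot: [0.695, 0.149, -0.687, 0.153]
ft_force: [-1.9, -1.7, 1.1]
width: 0.0145
```

```bash
python3 -c "
from h import *
lever()"
```

```text
t 15.12 a 1.038 r 80.5mm z 0.1168 toolyaw(cw) 0.885 Ftan 1.1 Frad 2.3 Fz 1.1 w 0.0145 Mz 0.12 tan(tool yz) [-0.99 -0.15] rad [-0.15  0.99]
```

{"fn": "arm_command", "kwargs": {"targets": [0.05,0,0,0,-0.13,-0.03,0]}}

```text
time: 15.2
ee_pos: [0.5171, -0.037, 0.1167]
eef_rot: [0.697, 0.135, -0.69, 0.139]
ft_force: [-2.1, -1.3, -0.2]
width: 0.0144
```

```bash
python3 -c "
from h import *
lever()"
```

```text
t 15.20 a 1.073 r 80.5mm z 0.1167 toolyaw(cw) 0.924 Ftan 0.8 Frad 2.3 Fz -0.2 w 0.0144 Mz 0.18 tan(tool yz) [-0.99 -0.15] rad [-0.15  0.99]
```

{"fn": "arm_command", "kwargs": {"targets": [0.05,0,0,0,-0.13,-0.03,0]}}

```text
time: 15.28
ee_pos: [0.5165, -0.0342, 0.1167]
eef_rot: [0.7, 0.122, -0.692, 0.126]
ft_force: [-1.9, -2.2, 1.5]
width: 0.0146
```

```bash
python3 -c "
from h import *
lever()"
```

```text
t 15.28 a 1.110 r 80.5mm z 0.1167 toolyaw(cw) 0.962 Ftan 1.8 Frad 2.3 Fz 1.5 w 0.0146 Mz 0.10 tan(tool yz) [-0.99 -0.15] rad [-0.15  0.99]
```

{"fn": "arm_command", "kwargs": {"targets": [0.05,0,0,0,-0.13,-0.03,0]}}

```text
time: 15.37
ee_pos: [0.516, -0.0316, 0.1167]
eef_rot: [0.702, 0.109, -0.695, 0.113]
ft_force: [-2.1, -3.9, -0.7]
width: 0.0146
```

```bash
python3 - <<'E'
from h import *
import cv2
lever()
w=cv2.cvtColor(camera("wrist"),cv2.COLOR_RGB2BGR);w=cv2.resize(w[0:220,200:500],None,fx=2.6,fy=2.6,interpolation=cv2.INTER_CUBIC);cv2.imwrite(f"pics/w14.png",w)
w=cv2.cvtColor(camera("side"),cv2.COLOR_RGB2BGR);
w=cv2.resize(w[220:320,270:380],None,fx=6,fy=6,interpolation=cv2.INTER_CUBIC)
cv2.imwrite(f"pics/s14.png",w)
E
```

```text
t 15.37 a 1.143 r 80.6mm z 0.1167 toolyaw(cw) 1.000 Ftan 3.5 Frad 2.8 Fz -0.7 w 0.0146 Mz 0.25 tan(tool yz) [-0.99 -0.14] rad [-0.14  0.99]
```

View pics/w14.png

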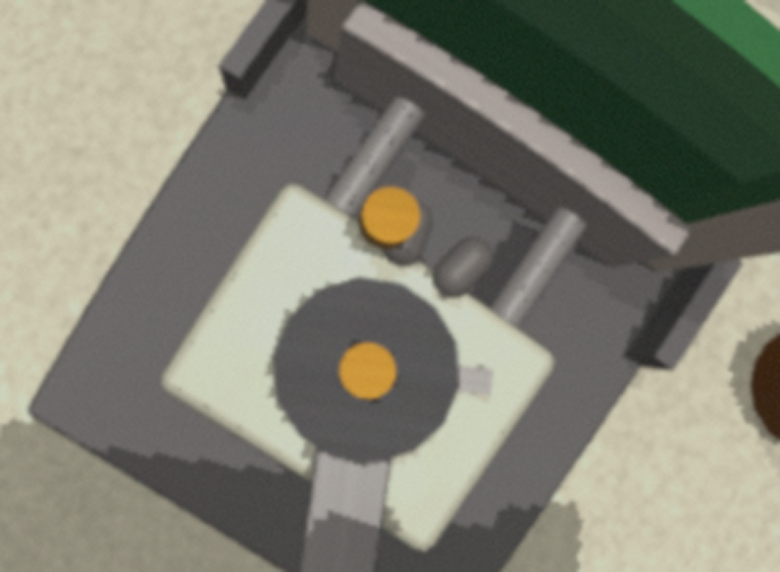

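View pics/s14.png

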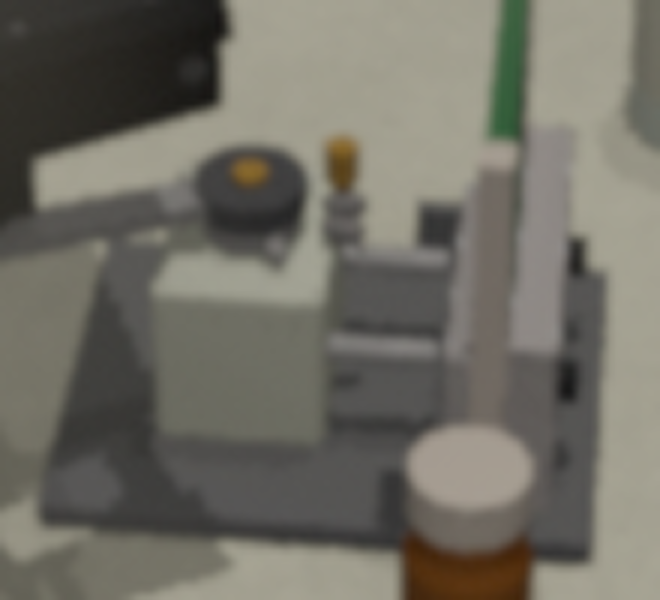

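{"fn": "arm_command", "kwargs": {"targets": [0.05,0,0,0,-0.13,-0.02,0]}}

```text
time: 15.55
ee_pos: [0.5156, -0.0294, 0.1167]
eef_rot: [0.704, 0.096, -0.697, 0.101]
ft_force: [-0.5, -5.0, 0.2]
width: 0.0149
```

```bash
python3 -c "
from h import *
lever()"
```

```text
t 15.55 a 1.170 r 80.6mm z 0.1167 toolyaw(cw) 1.036 Ftan 4.8 Frad 1.2 Fz 0.2 w 0.0149 Mz 0.32 tan(tool yz) [-0.99 -0.13] rad [-0.13  0.99]
```

{"fn": "arm_command", "kwargs": {"targets": [0.05,0,0,0,-0.13,-0.02,0]}}

```text
time: 15.63
ee_pos: [0.5153, -0.0273, 0.1166]
eef_rot: [0.705, 0.082, -0.698, 0.088]
ft_force: [-2.4, -0.9, 0.1]
width: 0.0147
```

```bash
python3 -c "
from h import *
lever()"
```

```text
t 15.63 a 1.197 r 80.6mm z 0.1166 toolyaw(cw) 1.074 Ftan 0.6 Frad 2.5 Fz 0.1 w 0.0147 Mz 0.30 tan(tool yz) [-0.99 -0.12] rad [-0.12  0.99]
```

{"fn": "arm_command", "kwargs": {"targets": [0.05,0,0,0,-0.13,-0.02,0]}}

```text
time: 15.72
ee_pos: [0.515, -0.0244, 0.1166]
eef_rot: [0.707, 0.069, -0.7, 0.075]
ft_force: [-1.5, -1.2, 0.3]
width: 0.0144
```

```bash
python3 -c "
from h import *
lever()"
```

```text
t 15.72 a 1.233 r 80.6mm z 0.1166 toolyaw(cw) 1.111 Ftan 1.1 Frad 1.6 Fz 0.3 w 0.0144 Mz 0.41 tan(tool yz) [-0.99 -0.12] rad [-0.12  0.99]
```

```bash
python3 - <<'E'
from h import *
import cv2
lever()
w=cv2.cvtColor(camera("wrist"),cv2.COLOR_RGB2BGR);w=cv2.resize(w[0:220,200:500],None,fx=2.6,fy=2.6,interpolation=cv2.INTER_CUBIC);cv2.imwrite(f"pics/w15.png",w)
w=cv2.cvtColor(camera("side"),cv2.COLOR_RGB2BGR);
w=cv2.resize(w[220:320,270:380],None,fx=6,fy=6,interpolation=cv2.INTER_CUBIC)
cv2.imwrite(f"pics/s15.png",w)
lever()
E
```

```text
t 15.72 a 1.233 r 80.6mm z 0.1166 toolyaw(cw) 1.111 Ftan 1.1 Frad 1.6 Fz 0.3 w 0.0144 Mz 0.41 tan(tool yz) [-0.99 -0.12] rad [-0.12  0.99]
t 15.82 a 1.239 r 80.6mm z 0.1166 toolyaw(cw) 1.110 Ftan -0.0 Frad 2.3 Fz 0.4 w 0.0146 Mz 0.24 tan(tool yz) [-0.99 -0.13] rad [-0.13  0.99]
```

View pics/w15.png

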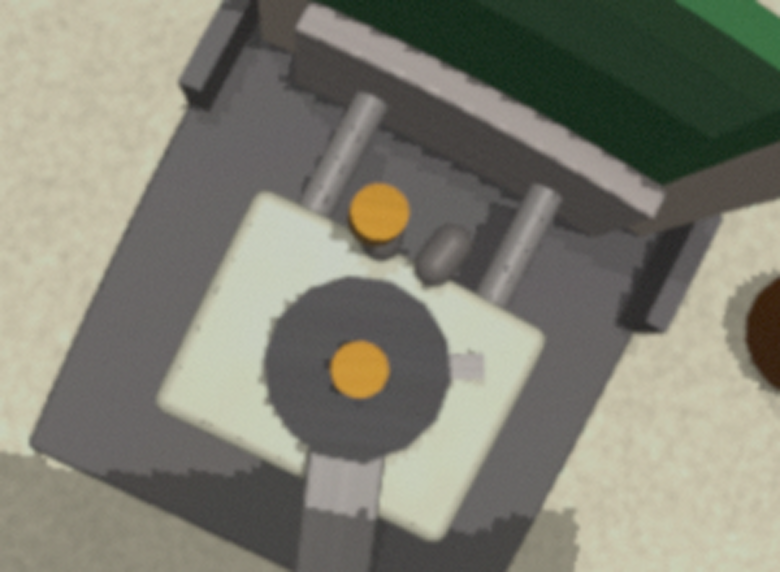

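View pics/s15.png

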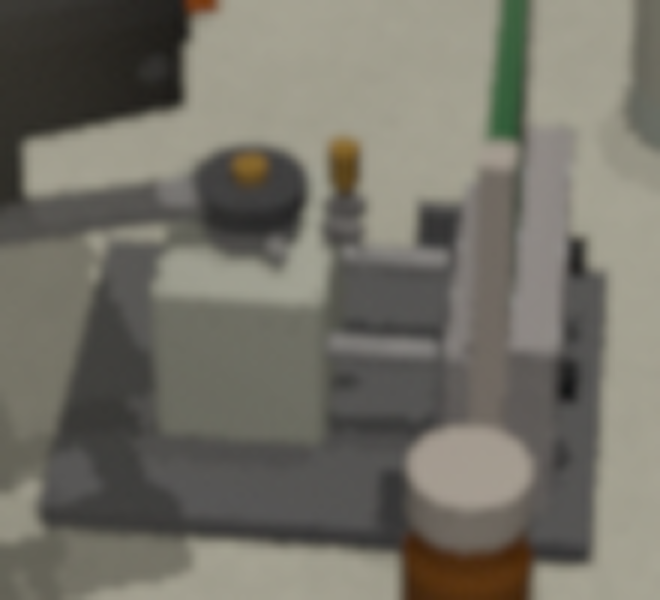

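```bash
cat >> h.py <<'E'
import cv2
def pin(c6):
    """c6: 6x side crop from (270,220); brass blob on hub"""
    h=cv2.cvtColor(c6,cv2.COLOR_BGR2HSV); m=cv2.inRange(h,(8,120,90),(28,255,255)); m[:, :215]=0; m[:,290:]=0
    ys,xs=np.nonzero(m); 
    return (len(xs)/36, xs.mean()/6, ys.mean()/6, np.percentile(ys,2)/6, np.percentile(ys,98)/6)
E
python3 - <<'E'
from h import *
s0=cv2.imread("pics/side0.png"); print(np.round(pin(cv2.resize(s0[220:320,270:380],None,fx=6,fy=6,interpolation=cv2.INTER_CUBIC)),2))
for n in (13,14,15): print(n,np.round(pin(cv2.imread(f"pics/s{n}.png")),2))
q=proj("side",place(Sp,[[-.0253,0,z] for z in (.083,.086,.089,.092)]));print(q)
E
```

```text
[27.67 43.56 25.03 17.83 30.67]
13 [17.56 41.63 28.97 27.17 30.67]
14 [19.   41.61 28.66 26.83 30.5 ]
15 [20.25 41.63 27.87 25.83 30.  ]
[[312.81860954 249.4308215 ]
 [312.80063467 248.0170025 ]
 [312.78259312 246.59793818]
 [312.76448451 245.17359927]]
```

```bash
sed -i 's/m\[:,290:\]=0/m[:,272:]=0; m[:120]=0/' h.py; python3 - <<'E'
from h import *
for n in ("side0","side2","side4","side9"):
    s0=cv2.imread(f"pics/{n}.png"); print(n,np.round(pin(cv2.resize(s0[220:320,270:380],None,fx=6,fy=6,interpolation=cv2.INTER_CUBIC)),2))
for n in (13,14,15): print(n,np.round(pin(cv2.imread(f"pics/s{n}.png")),2))
E
```

```text
side0 [16.78 41.82 28.73 20.33 30.83]
side2 [18.03 42.14 28.07 20.33 30.67]
side4 [17.5  42.15 28.07 20.33 30.67]
side9 [ 0.94 44.77 20.75 20.   22.39]
13 [17.56 41.63 28.97 27.17 30.67]
14 [19.   41.61 28.66 26.83 30.5 ]
15 [20.25 41.63 27.87 25.83 30.  ]
```

The hub pin has risen about 3 mm, which is a slip of about 0.12, so it's yielding but hasn't clicked. Small steps from here.

{"fn": "arm_command", "kwargs": {"targets": [0.05,0,0,0,-0.13,-0.02,0,0.05,0,0,0,-0.13,-0.02,0]}}

```text
time: 15.98
ee_pos: [0.5146, -0.0181, 0.1165]
eef_rot: [0.709, 0.044, -0.702, 0.049]
ft_force: [-3.0, -0.5, 1.1]
width: 0.015
```

```bash
cat >> h.py <<'E'
def chk(n):
    lever()
    w=cv2.cvtColor(camera("side"),cv2.COLOR_RGB2BGR); w=cv2.resize(w[220:320,270:380],None,fx=6,fy=6,interpolation=cv2.INTER_CUBIC)
    cv2.imwrite(f"pics/s{n}.png",w); print(np.round(pin(w),2))
E
python3 -c "
from h import *
chk(16)"
```

```text
t 15.98 a 1.311 r 80.7mm z 0.1165 toolyaw(cw) 1.183 Ftan 0.5 Frad 3.0 Fz 1.1 w 0.0150 Mz 0.29 tan(tool yz) [-0.99 -0.13] rad [-0.13  0.99]
[19.22 41.63 27.27 25.5  29.33]
```

View pics/s16.png

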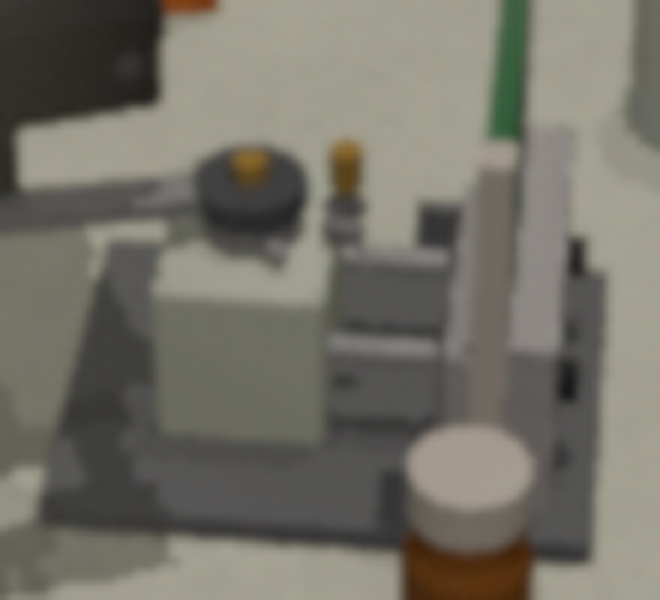

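{"fn": "arm_command", "kwargs": {"targets": [0.05,0,0,0,-0.13,-0.02,0,0.04,0,0,0,-0.1,-0.02,0,0,0,0,0,0,0,0]}}

```text
time: 16.28
ee_pos: [0.5149, -0.0116, 0.1165]
eef_rot: [0.71, 0.022, -0.704, 0.026]
ft_force: [-3.8, -1.0, 2.5]
width: 0.0148
```

```bash
python3 - <<'E'
from h import *
chk(17)
ims=[cv2.resize(cv2.imread("pics/side0.png")[220:320,270:380],None,fx=6,fy=6,interpolation=cv2.INTER_CUBIC)]+[cv2.imread(f"pics/s{n}.png") for n in (13,14,15,16,17)]
cv2.imwrite("pics/cmp.png",np.hstack([cv2.resize(i[110:260,185:315],None,fx=1,fy=2) for i in ims]))
for i in ims: # saturation profile at col 250
    h=cv2.cvtColor(i,cv2.COLOR_BGR2HSV)[120:200:4,246:254,1].mean(1); print(h.astype(int).tolist())
E
```

```text
t 16.28 a 1.392 r 80.7mm z 0.1165 toolyaw(cw) 1.248 Ftan 1.3 Frad 3.7 Fz 2.5 w 0.0148 Mz 0.06 tan(tool yz) [-0.99 -0.14] rad [-0.14  0.99]
[17.47 41.57 26.66 24.83 29.  ]
[30, 29, 29, 29, 29, 28, 28, 22, 13, 26, 76, 121, 149, 164, 167, 161, 135, 94, 44, 7]
[30, 29, 30, 29, 29, 28, 26, 21, 16, 43, 97, 136, 159, 168, 168, 161, 134, 87, 37, 5]
[29, 29, 29, 29, 28, 28, 26, 26, 31, 75, 125, 149, 164, 170, 169, 159, 127, 80, 34, 8]
[28, 29, 30, 29, 28, 28, 26, 48, 90, 135, 162, 168, 171, 169, 166, 150, 113, 72, 33, 8]
[29, 29, 29, 28, 28, 31, 41, 77, 122, 155, 170, 172, 172, 169, 166, 150, 114, 70, 31, 8]
[29, 29, 29, 29, 37, 52, 82, 121, 150, 166, 171, 168, 169, 167, 161, 145, 111, 71, 32, 7]
```

View pics/cmp.png

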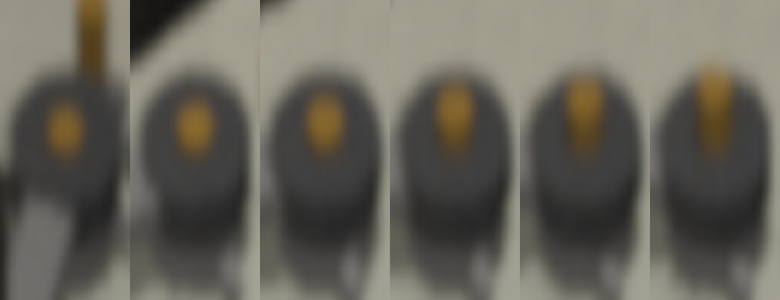

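The pin rise gives a slip of about 0.23, and the lever travel since clamping gives about 0.30. Both are past the first click (0.16) and well short of the second (0.62). I add one small step for margin, then release.

{"fn": "arm_command", "kwargs": {"targets": [0.04,0,0,0,-0.1,-0.02,0,0,0,0,0,0,0,0]}}

```text
time: 16.5
ee_pos: [0.5151, -0.0094, 0.1165]
eef_rot: [0.71, 0.013, -0.704, 0.017]
ft_force: [-4.7, 1.2, 2.1]
width: 0.0148
```

```bash
python3 - <<'E'
from h import *
chk(18)
E
```

```text
t 16.50 a 1.419 r 80.7mm z 0.1165 toolyaw(cw) 1.273 Ftan -0.7 Frad 4.8 Fz 2.1 w 0.0148 Mz 0.06 tan(tool yz) [-0.99 -0.15] rad [-0.15  0.99]
[16.69 41.6  26.3  24.5  28.83]
```

{"fn": "arm_command", "kwargs": {"targets": [0,0,0,0,0,0,0.2,0,0,0,0,0,0,0.3,0,0,0,0,0,0,0.4,0,0,0,0,0,0,0.4,0,0,0,0,0,0,0.4,0,0,0,0,0,0,0.4]}}

```text
time: 17.05
ee_pos: [0.5168, -0.0106, 0.117]
eef_rot: [0.711, 0.016, -0.703, 0.019]
ft_force: [-0.6, 0.5, 0.3]
width: 0.0338
```

```bash
python3 - <<'E'
from h import *
chk(19); print(read_state()["joint_positions"])
for n in (18,19):
    i=cv2.imread(f"pics/s{n}.png");print(cv2.cvtColor(i,cv2.COLOR_BGR2HSV)[120:200:4,246:254,1].mean(1).astype(int).tolist())
w=cv2.cvtColor(camera("wrist"),cv2.COLOR_RGB2BGR);cv2.imwrite(f"pics/w19.png",w)
E
```

```text
t 17.05 a 1.406 r 78.9mm z 0.1170 toolyaw(cw) 1.266 Ftan -0.5 Frad 0.6 Fz 0.3 w 0.0338 Mz 0.02 tan(tool yz) [-0.99 -0.14] rad [-0.14  0.99]
[16.53 41.57 26.26 24.48 28.5 ]
[ 0.448463    0.25433165 -0.57999746  1.87948068  0.16732393  1.04249673
 -1.72186103]
[28, 28, 28, 29, 42, 65, 105, 146, 164, 172, 172, 170, 167, 166, 163, 147, 110, 69, 31, 9]
[29, 29, 28, 30, 43, 65, 105, 146, 164, 173, 172, 169, 167, 166, 164, 147, 111, 67, 31, 11]
```

View pics/w19.png

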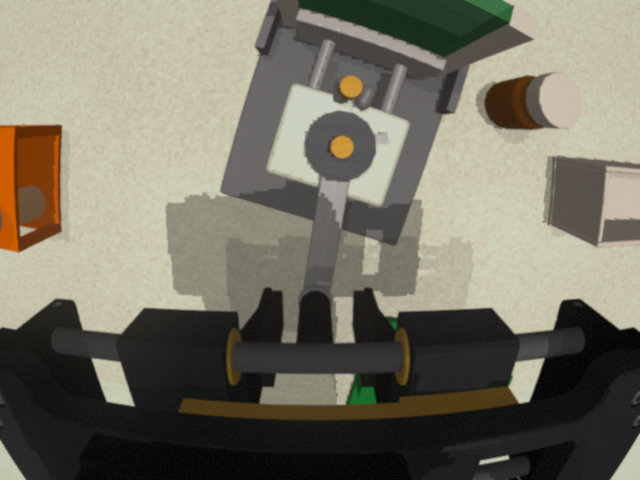

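The lever stayed where I left it after release (pin unchanged). I retreat straight up and away.

{"fn": "arm_command", "kwargs": {"targets": [0,0,0,-0.2,0,0,0.45,0,0,0,-0.5,0,0,0.45,0,0,0,-0.6,0,0,0.45,0,0,0,-0.6,0,0,0.45,0,0,0,-0.6,0,0,0.45,0,0,0,-0.6,0,0,0.45,0,0,0,-0.6,0,0,0.45,0,0,0,-0.6,-0.3,0.3,0.45,0,0,0,-0.3,-0.3,0.6,0.45,0,0,0,0,-0.3,0.6,0.45,0,0,0,0,-0.3,0.6,0.45,0,0,0,0,0,0.3,0.45]}}

```text
time: 18.15
ee_pos: [0.4533, 0.0198, 0.2481]
eef_rot: [0.714, 0.017, -0.7, 0.02]
ft_force: [-0.4, 0.5, 0.7]
width: 0.0392
```

```bash
python3 - <<'E'
from h import *
print(pose()[0])
for n in ["side","top","wrist"]:
  w=cv2.cvtColor(camera(n),cv2.COLOR_RGB2BGR);cv2.imwrite(f"pics/{n}20.png",w)
  if n=="side": cv2.imwrite("pics/s20c.png",cv2.resize(w[200:320,270:400],None,fx=5,fy=5,interpolation=cv2.INTER_CUBIC))
E
```

```text
[0.45328491 0.01975986 0.24813928]
```

View pics/s20c.png

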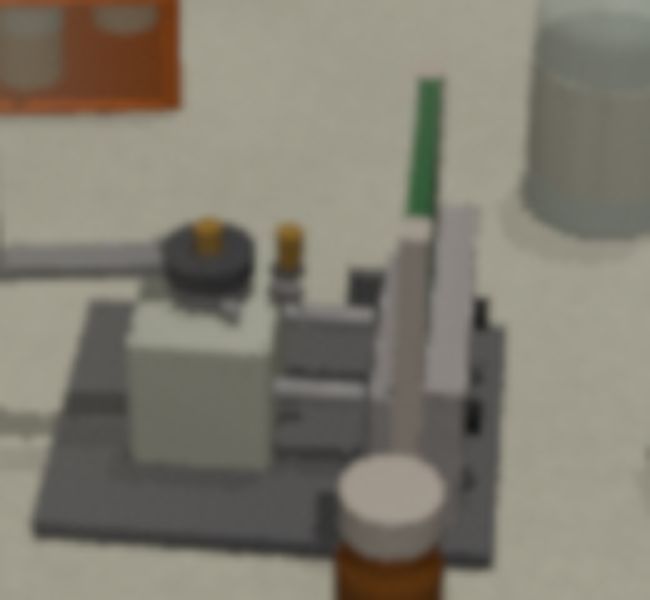

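View pics/top20.png

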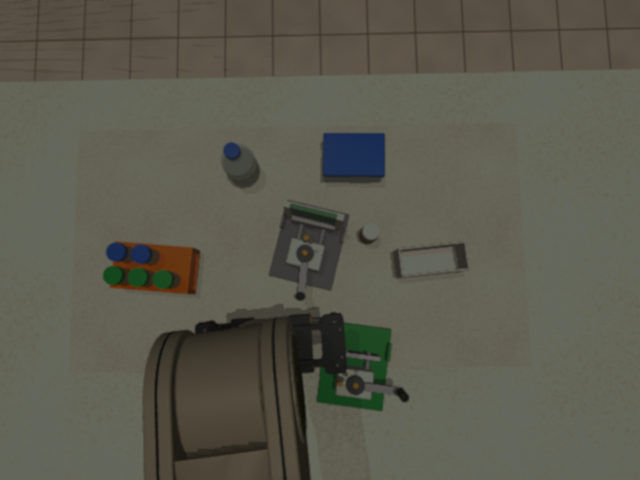

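View pics/wrist20.png

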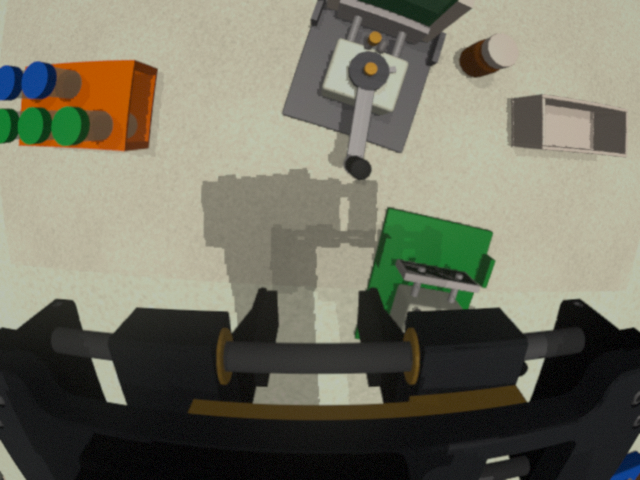

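```bash
python3 - <<'E'
import cv2,numpy as np
t=cv2.imread("pics/top20.png")[190:310,250:370]
cv2.imwrite("pics/t20c.png",np.clip(cv2.resize(t,None,fx=5,fy=5,interpolation=cv2.INTER_CUBIC).astype(float)*1.6,0,255).astype(np.uint8))
E
```

```text
(no output)
```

View pics/t20c.png

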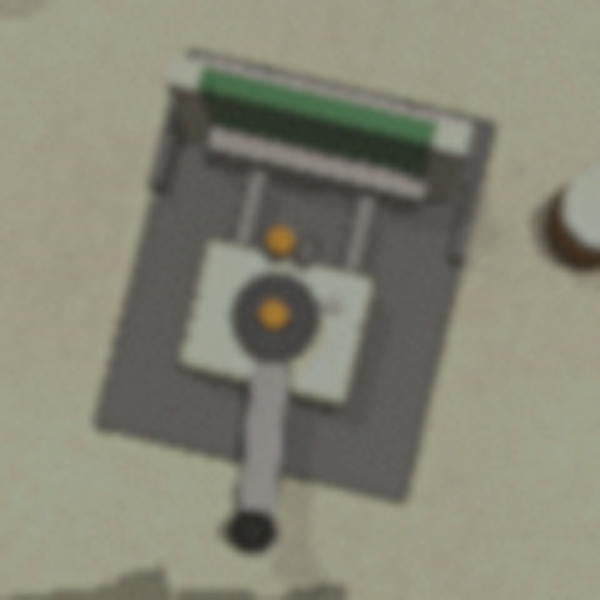

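```bash
python3 - <<'E'
from h import *
S=np.array([0.6176,-0.0249,-0.2525])
def at(n,u,z):
    q=least_squares(lambda q:proj(n,[q[0],q[1],z])[0]-u,[.6,0]).x; d=q-S[:2]; c,s=np.cos(S[2]),np.sin(S[2])
    return (1e3*np.array([c*d[0]+s*d[1],-s*d[0]+c*d[1]])).round(1)
f=lambda x,y:(250+x/5,190+y/5)
for n,u,z in [("jaw face L",f(214,130),.056),("jaw face R",f(428,183),.056),("cas-top front L",f(166,85),.13),("cas top back R",f(475,125),.13),("cas top front R",f(470,150),.13),("cas top back L",f(172,62),.13),("handle",f(252,530),.13)]: print(n,at("top",u,z))
h=at("top",f(252,530),.13); print(np.arctan2(-(h[0]+25),-h[1]))
E
```

```text
jaw face L [42.5 43.2]
jaw face R [ 41.6 -42.2]
cas-top front L [42.7 56.2]
cas top back R [ 54.1 -53.7]
cas top front R [ 45. -54.]
cas top back L [51.2 56.1]
handle [-102.7  -10.8]
1.4326850842825465
```

```bash
python3 -c "
from bench import *
print(read_state()['time'],read_state()['ft_force']); print(close_job())"
```

```text
18.3 [ 0.18143906 -0.31570357  0.15517036]
the job is handed in; nothing more can be done
None
```

I lifted the cassette out of the bin, stood it upright in the grey stand's slot and turned the lever clockwise past one clutch click. I then let go and backed the arm clear, and handed in at 18.3 s.

**Clamping:** The last pictures show the cassette upright, with the jaw face 41.6–42.5 mm from the stand's origin. A 10 mm cassette against the fence would put it at about 43 mm.

**Clutch:** The force readings never clearly showed the 9–12 N click; the highest I read along the lever's path was 4.8 N. I judged the click from two other signs:
- **Pin rise:** 6.6 to 8.2 mm, which is a slip of about 0.26–0.33 rad.
- **Lever and jaw angles:** these gave about 0.33–0.42 rad.

All of these are past the first click (0.16) and short of the second (0.62), though they disagree by about 0.15 rad. The pin did not move when I let go.

**Bystanders:** In the final top view the rack, bottle, vial and tip box look unmoved, judged by eye.

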